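# Build a pressing stack on the plywood board

## Task

Build a pressing stack on the plywood board, which is fixed to the desk: lay one wooden batten along each of the two pencil lines, lay the large white panel over both battens, square with the board and centred on it, lay the small white panel centred and square on the large one with their long sides parallel, and stand the paint pot upright in the middle of the small panel as the weight. Both panels lie white face up as they are now; never tip the pot over, and leave the eraser, the spectacle case and the pebble where they are.

Things in the scene. Friction and masses are not known exactly. Their poses are not given: they have to be found in the camera images.
- press_board: Plywood board, 125 x 115 mm (its x, y), 12 mm thick, fixed to the desk. Origin at the centre of its underside, z up. Two dark pencil lines are drawn across its top along its y axis, at x = -40 mm and x = +40 mm, 111 mm long, centred on y = 0; one batten belongs on each, lengthwise along the line, centred on it.
- batten_1: Plain square wooden batten, 100 x 18 x 18 mm, long axis = its x. Origin at the centre of its underside, z up, lying loose on the desk. Identical to batten_2: either may lie on either line.
- batten_2: Plain square wooden batten, 100 x 18 x 18 mm, identical to batten_1. Origin at the centre of its underside, x along its length.
- large_panel: The large wooden painting panel, white face up, 120 x 60 x 16 mm (x, y, z), solid to the touch; its wooden lower 12 mm are 1.5 mm inset all round. Origin at the centre of its underside, long axis = its x, 0.1 kg. Over the battens its long axis runs along the board's x, from batten to batten.
- small_panel: The small wooden painting panel, white face up, 80 x 48 x 14 mm (x, y, z); its wooden lower 10 mm are 1.5 mm inset all round. Origin at the centre of its underside, long axis = its x, 0.06 kg. Its long axis ends up parallel to that of the large panel.
- paint_pot: Small round dark blue paint pot with a white lid, 42 mm in diameter, 61 mm tall, about 0.2 kg, closed. Origin at the centre of its underside, z up. Grasp it round the sides.
- eraser: Cream eraser, 23 x 35 x 12 mm, loose bystander to be left alone. Origin at the centre of its underside.
- spectacle_case: Black hard spectacle case, 34 x 85 x 20 mm, loose bystander to be left alone. Origin at the centre of its underside.
- pebble: Speckled beach pebble, 21 x 36 x 18 mm, loose bystander to be left alone. Origin at the centre of its underside.
Things that resemble listed ones, but are neither listed nor needed, are in the scene too. What is meant by the paint_pot is not pink or purple, and is the larger of those in its own colour.

How it is judged:
At the end, for the whole second after the job is handed in: a batten on each line (10 mm across, 12 mm along it), large panel level on both, centred on the board, small panel centred on it (12 mm per axis), all square to 0.15 rad; pot upright within 12 mm of the small panel's middle; heights right to 4 mm; all at rest (((x of batten_1 in the frame of press_board between -0.05 and -0.03 m and y of batten_1 in the frame of press_board between -0.012 and 0.012 m and z of batten_1 in the frame of press_board between 0.008 and 0.016 m and angle between the x axis of each of batten_1, batten_2 and the y axis of press_board, either way round below 0.15 rad and x of batten_2 in the frame of press_board between 0.03 and 0.05 m and y of batten_2 in the frame of press_board between -0.012 and 0.012 m and z of batten_2 in the frame of press_board between 0.008 and 0.016 m) or (x of batten_2 in the frame of press_board between -0.05 and -0.03 m and y of batten_2 in the frame of press_board between -0.012 and 0.012 m and z of batten_2 in the frame of press_board between 0.008 and 0.016 m and angle between the x axis of each of batten_2, batten_1 and the y axis of press_board, either way round below 0.15 rad and x of batten_1 in the frame of press_board between 0.03 and 0.05 m and y of batten_1 in the frame of press_board between -0.012 and 0.012 m and z of batten_1 in the frame of press_board between 0.008 and 0.016 m)) and x of large_panel in the frame of press_board between -0.012 and 0.012 m and y of large_panel in the frame of press_board between -0.012 and 0.012 m and z of large_panel in the frame of press_board between 0.026 and 0.034 m and angle between the x axis of large_panel and the x axis of press_board, either way round below 0.15 rad and angle between each of large_panel, small_panel's own z axis and vertical below 0.06 rad and x of small_panel in the frame of large_panel between -0.012 and 0.012 m and y of small_panel in the frame of large_panel between -0.012 and 0.012 m and z of small_panel in the frame of large_panel between 0.012 and 0.02 m and angle between the x axis of small_panel and the x axis of large_panel, either way round below 0.15 rad and horizontal distance between paint_pot and small_panel below 0.012 m and z of paint_pot in the frame of small_panel between 0.01 and 0.018 m and angle between paint_pot's own z axis and vertical below 0.08 rad and linear speed of each of batten_1, batten_2, large_panel, small_panel, paint_pot below 0.01 m/s and angular speed of each of batten_1, batten_2, large_panel, small_panel, paint_pot below 0.1 rad/s); the robot touches nothing.
It fails at once if the eraser is moved by more than 20 mm (distance of eraser from where it was at the start of the episode above 0.02 m).
It fails at once if the spectacle case is moved by more than 20 mm (distance of spectacle_case from where it was at the start of the episode above 0.02 m).
It fails at once if the pebble is moved by more than 20 mm (distance of pebble from where it was at the start of the episode above 0.02 m).
It fails at once if the paint pot is tipped by more than 0.6 rad (angle between paint_pot's own z axis and vertical above 0.6 rad).
It also fails if it takes over 144 s, if anything falls off the work surface, if the arm or the gripper's body presses on something with over 40 N, if the wrist force passes 120 N, or if a joint passes its speed limit or range.

## Robot

A 6-joint arm with a two-finger parallel gripper is mounted at the origin on a cart in front of the work surface, level with it; the furniture and walls round the work are solid. World frame = base frame: x ahead of the robot, y to its left, z up, the work surface at z = 0. Lengths are in m, angles in rad, forces in N, time in s.
With the tool pointing down it reaches from about 0.375 to 0.9 m from the base axis. Payload 3.1 kg.
Tool frame: the origin (TCP) lies midway between the tips of the shut fingers; the grasp point (between the pads) lies 19 mm behind it (manip.hold_point_z is the distance from the TCP to the grasp point, in m); x points along the fingers, y is the direction in which the jaws open and shut, and the axes are right-handed (so a half turn about x gives the same grasp; the last joint's range is limited). The gripper opens to 85 mm and grips with 20 to 120 N. Pads are 22 mm wide; open, the fingers measure 114 mm over their backs; the gripper's body (76 mm by 85 mm) begins 54 mm behind the grasp point. The pads swing forward as they close: fully open they stand 13 mm farther back than shut.
Start: joints at [-1.353, 0.527, 1.433, -0, 1.181, -0.178], TCP at [0.241, -0.577, 0.231] pointing down, gripper open.
Joint ranges: [-3.08, 3.08], [-0.75, 2.2], [0.22, 2.44], [-1.43, 4.57], [0, 2.65], [-2.85, 2.85]. Speed limits (rad/s): [2.79, 2.79, 3.14, 3.14, 3.14, 3.14].

## Interface

Orientations are given as a unit quaternion [x, y, z, w].
In Python, from station import manip, snapshot gives the robot as it stands.
- The arm moves only by the tool play_rows, never from a script. Its argument "series" is a list of rows, each a list of 4 numbers: the shift along the tool's x, y, z in m, then the turn about the tool's x in degrees. In form: [[tx, ty, tz, spin], ...]. A call has 1 to 20 rows; each row is the pose to reach, as a shift and turn from the pose measured when the call began, along the tool's axes at that moment; what a row does not reach only later rows make up. A row lasts 1/10 s, in which the tool goes at most 50 mm and 8.59 degrees, less where a joint would pass 70% of its speed; a pose out of reach is approached as far as the arm can. A call with a gripper value outside its range is refused whole. "claw" is the opening in per cent of the stroke, from 0 (shut) to 100 (fully open), set as the call begins (left out, the last holds). The fingers move at their own pace and stop on an object; "force" is the grip in N (left out, the last holds). Time passes only in rows, so rows that repeat a pose let the fingers close. It gives the time, the measured TCP pose, the force and the opening at its end, in the units of the state.
- manip.sense(): the state, without advancing time (a new reading comes with each control period).
- snapshot(name): name is "side" or "top" or "wrist"; returns a dict with "image" (400x640x3 uint8, blue, green, red), "depth" (400x640 float32, m along the optical axis (not along the pixel's ray), 0 where there is no reading), "fov_y" (degrees; the focal length in pixels is half the picture's height over the tangent of half this angle, whatever the lens; pixels are square), "cx", "cy" (the principal point, pixels), "dist" ([k1, k2, p1, p2, k3] as OpenCV has them; the pictures are not rectified), "R" (3x3) and "t" (3): a world point X has camera coordinates R X + t. Camera axes: x right, y down, z forward; pixel columns grow to the right and rows downward; lengths in m; the calibration is good to about 2 mm. A picture is of the moment at which its call begins.
- manip.sign_off(): hands the job in, once; it reports no verdict.
The state is a dict: "t": time; "q": joint angles; "qd": joint speeds; "tau": joint torques, N m; "tcp_pos": TCP position; "tool_rot": TCP orientation; "force": force on the tool from outside, world axes, zero at the start; "ft_torque": the same for the moment, N m; "finger_gap": opening from 0.0 (shut) to 1.0 (fully open).
Only numpy, scipy, OpenCV 4.12 (cv2) and the standard library are available. Lean on these libraries where they do the work, as an engineer would, in place of code of your own. Each camera call takes 0.05 s, during which the arm holds its last target.

## Working session

There is one attempt and no reset: what is moved stays moved. The work goes in short steps, Python scripts to look and compute and a tool call to move; the robot and the scene stay as the last step left them, time stands still between calls to the robot, and variables do not carry over. Pictures are saved under pics/ and viewed, and the job is handed in when it is done.

Besides the shell and the picture viewer there is one more tool, called after ">>>" by a JSON object that holds its "fn" and its "kwargs", one argument or row to a line. play_rows: Moves the arm, as the interface text tells. Its arguments: {"type":"object","properties":{"series":{"type":"array","items":{"type":"array","items":{"type":"number"}}},"claw":{"type":"number"},"force":{"type":"number"}},"required":["series"]}

```bash
ls; mkdir -p pics; cat > h.py <<'E'
import numpy as np, cv2
from station import manip, snapshot
def K(s):
    f=200/np.tan(np.radians(s["fov_y"])/2); return np.array([[f,0,s["cx"]],[0,f,s["cy"]],[0,0,1]])
def px2w(s,u,v,z=None):
    """pixel -> world, by plane z or depth"""
    n=cv2.undistortPoints(np.array([[[u,v]]],float),K(s),np.array(s["dist"]))[0,0]
    d=np.array([n[0],n[1],1.]);R=np.array(s["R"]);t=np.array(s["t"])
    c=-R.T@t;r=R.T@d
    k=(z-c[2])/r[2] if z is not None else s["depth"][int(round(v)),int(round(u))]
    return c+k*r
def cloud(s):
    h,w=s["depth"].shape;uu,vv=np.meshgrid(np.arange(w),np.arange(h))
    p=np.stack([uu,vv],-1).reshape(-1,1,2).astype(float)
    n=cv2.undistortPoints(p,K(s),np.array(s["dist"]))[:,0]
    d=s["depth"].reshape(-1,1);c=np.hstack([n*d,d])
    R=np.array(s["R"]);t=np.array(s["t"])
    W=(c-t)@R; W[d[:,0]==0]=np.nan
    return W.reshape(h,w,3)
E
python3 - <<'E'
from h import *
for n in ["side","top","wrist"]:
    s=snapshot(n); cv2.imwrite(f"pics/{n}0.png",s["image"]); np.save(f"/tmp/{n}0.npy",s,allow_pickle=True)
    print(n,s["fov_y"],s["dist"],-np.array(s["R"]).T@np.array(s["t"]))
print(manip.sense(), [a for a in dir(manip) if a[0]!='_'])
E
```

```text
pics
side 50.47433379239332 [0.0262002 0.        0.        0.        0.       ] [1.19022434 0.56352937 0.70311135]
top 48.68906850202402 [0.01373298 0.         0.         0.         0.        ] [ 0.31664784 -0.06254569  1.48950758]
wrist 69.81574336315941 [0.00968352 0.         0.         0.         0.        ] [ 0.31454567 -0.54574166  0.3740778 ]
{'t': 0.15, 'q': array([-1.35347002e+00,  5.28264434e-01,  1.43356953e+00, -1.55900500e-05,
        1.18136235e+00, -1.78510970e-01]), 'qd': array([-0.00157717, -0.00267884, -0.00480701, -0.00077742, -0.00044596,
       -0.00145614]), 'tau': array([ 7.26483395e-04, -4.42744303e+01, -1.78276402e+01, -2.32950060e-04,
        5.62805071e-03, -2.79237054e-05]), 'tcp_pos': array([ 0.24089169, -0.57615162,  0.23056338]), 'tool_rot': array([-0.69328588, -0.1396065 ,  0.69331808, -0.13847295]), 'force': array([ 0.4767435 , -0.38226376,  0.03708539]), 'ft_torque': array([-0.01410962,  0.041784  , -0.0895749 ]), 'finger_gap': 1.0017731251588893} ['PlanningError', 'hold_point_z', 'sense', 'sign_off']
```

View pics/top0.png

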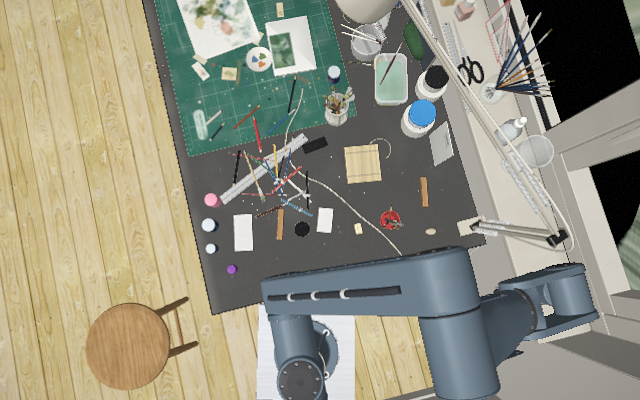

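View pics/side0.png

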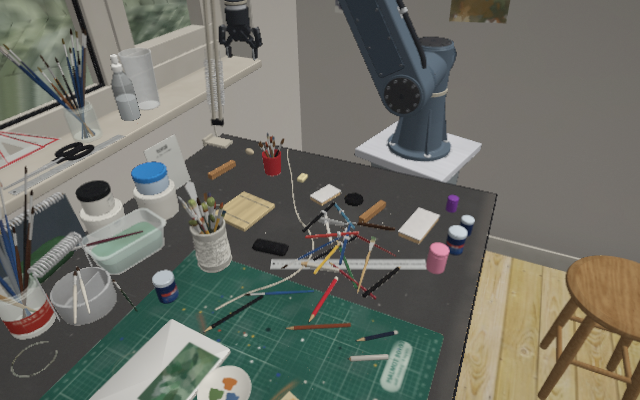

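View pics/wrist0.png

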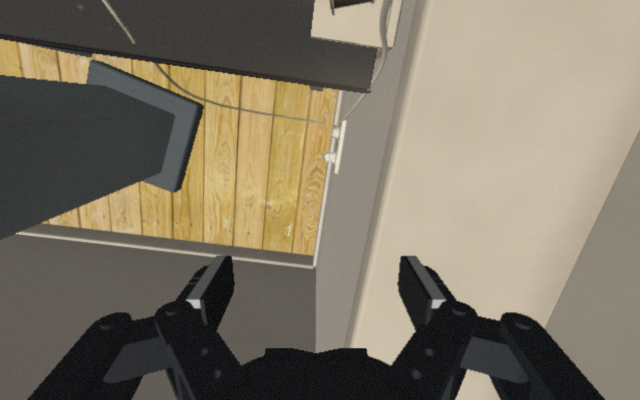

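```bash
cat >> h.py <<'E'
def ortho(s,x0,x1,y0,y1,z,ppm=1000):
    """rows: x decreasing downward (x up), cols: y decreasing rightwards"""
    xs=x1-np.arange(int((x1-x0)*ppm))/ppm; ys=y1-np.arange(int((y1-y0)*ppm))/ppm
    X,Y=np.meshgrid(xs,ys,indexing='ij');P=np.stack([X,Y,np.full_like(X,z)],-1).reshape(-1,3)
    rv=cv2.Rodrigues(np.array(s["R"]))[0]
    p=cv2.projectPoints(P,rv,np.array(s["t"],float),K(s),np.array(s["dist"]))[0].reshape(X.shape+(2,)).astype(np.float32)
    return cv2.remap(s["image"],p[...,0],p[...,1],cv2.INTER_CUBIC)
E
python3 - <<'E'
from h import *
s=np.load("/tmp/top0.npy",allow_pickle=True).item()
for u,v in [(208,225),(211,249),(334,73),(212,200),(232,269),(362,163),(424,192),(280,223),(243,232),(325,220),(358,229),(431,231),(315,145),(302,229)]:
    print((u,v),px2w(s,u,v).round(3))
W=cloud(s); print(np.nanmin(W[150:250,220:460].reshape(-1,3),0),np.nanmax(W[150:250,220:460].reshape(-1,3),0))
E
```

```text
(208, 225) [0.404 0.32  0.06 ]
(211, 249) [0.327 0.311 0.043]
(334, 73) [ 0.919 -0.085  0.065]
(212, 200) [0.485 0.309 0.064]
(232, 269) [0.263 0.241 0.043]
(362, 163) [ 0.623 -0.183  0.01 ]
(424, 192) [ 0.524 -0.39   0.017]
(280, 223) [0.416 0.091 0.018]
(243, 232) [0.385 0.214 0.016]
(325, 220) [ 0.427 -0.059  0.019]
(358, 229) [ 0.399 -0.17   0.011]
(431, 231) [ 0.394 -0.41   0.02 ]
(315, 145) [ 0.681 -0.023  0.023]
(302, 229) [0.396 0.017 0.02 ]
[ 0.32511359 -0.53437516 -0.06311979] [0.68489254 0.30640627 0.82202038]
```

```bash
python3 - <<'E'
from h import *
s=np.load("/tmp/top0.npy",allow_pickle=True).item()
o=ortho(s,0.25,0.75,-0.45,0.37,0.016,950); cv2.imwrite("pics/ortho.png",o)
sd=np.load("/tmp/side0.npy",allow_pickle=True).item()
c=lambda im,u,v,r:cv2.resize(im[v-r:v+r,u-r:u+r],(260,260),interpolation=cv2.INTER_CUBIC)
cv2.imwrite("pics/pots.png",np.vstack([np.hstack([c(s["image"],208,225,18),c(s["image"],211,249,18),c(s["image"],334,73,18)]),np.hstack([c(sd["image"],457,238,25),c(sd["image"],467,224,25),c(sd["image"],165,287,25)])]))
W=cloud(s)
for u,v in [(208,225),(211,249),(334,73)]:
    P=W[v-14:v+15,u-14:u+15].reshape(-1,3);P=P[np.isfinite(P[:,2])&(P[:,2]>.015)&(P[:,2]<.08)]
    zt=np.percentile(P[:,2],95);T=P[P[:,2]>zt-.01];print(zt,T.min(0),T.max(0),T.mean(0))
W=cloud(sd)
for u,v in [(457,238),(467,224),(165,287)]:
    P=W[v-25:v+25,u-25:u+25].reshape(-1,3);P=P[np.isfinite(P[:,2])&(P[:,2]>.01)&(P[:,2]<.08)]
    zt=np.percentile(P[:,2],97);T=P[P[:,2]>zt-.01];print(zt,T.min(0),T.max(0),T.mean(0))
E
```

```text
0.06516239862030111 [0.3878555  0.29744083 0.05520464] [0.42708371 0.34048431 0.06867969] [0.40721948 0.31887749 0.06103248]
0.0508077345555481 [0.31723174 0.29676817 0.04210871] [0.34636493 0.32775015 0.0539289 ] [0.33136984 0.31164446 0.04634548]
0.06651017423416514 [ 0.90551951 -0.10537005  0.05683701] [ 0.94827676 -0.06486762  0.0693285 ] [ 0.92621315 -0.08461768  0.06234291]
0.06377627120580616 [0.38719376 0.29515442 0.0537816 ] [0.51367989 0.34067815 0.06600132] [0.45185484 0.3186114  0.06120443]
0.06368130241660107 [0.38719376 0.2980501  0.0537816 ] [0.48519045 0.34067815 0.06600132] [0.41723482 0.32003605 0.06123371]
0.0668598042535529 [ 0.90726809 -0.10596759  0.05711539] [ 0.94960928 -0.06379226  0.06798766] [ 0.93043876 -0.08213925  0.06419238]
```

View pics/ortho.png

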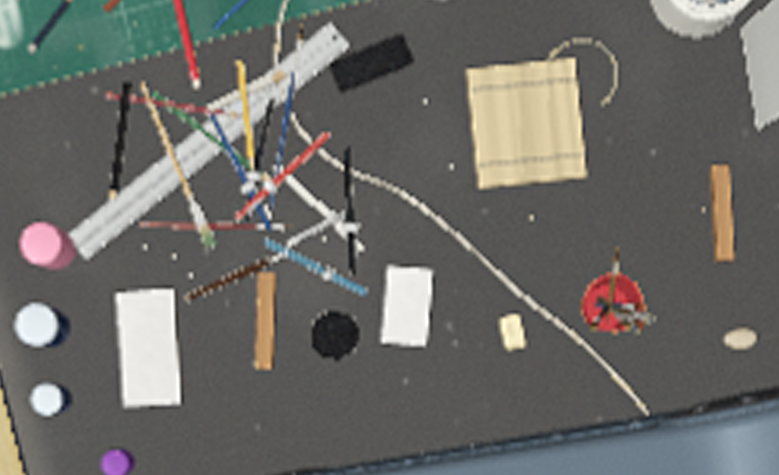

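View pics/pots.png

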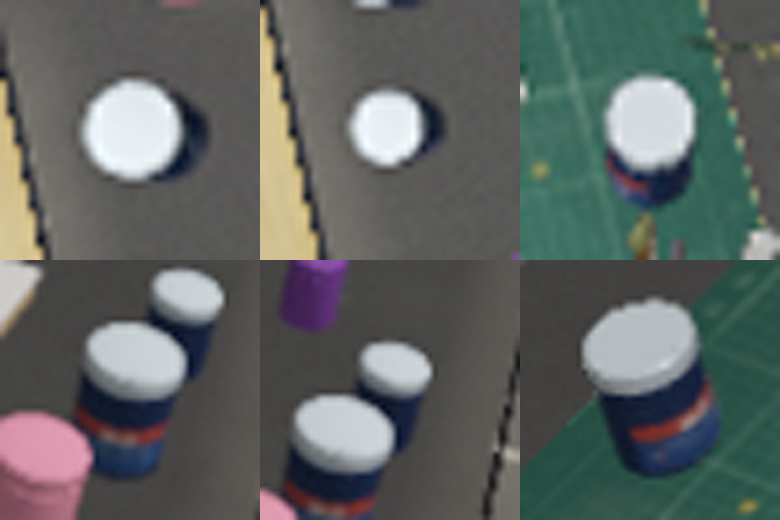

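```bash
cat >> h.py <<'E'
from scipy.spatial.transform import Rotation as Ro
def axes():
    st=manip.sense(); R=Ro.from_quat(st["tool_rot"]).as_matrix(); return st,R
def go(x,y,z,phi=None,ref=None):
    """print shift and spin to bring TCP to x,y,z with tool y at world angle phi (mod pi)"""
    st,R=axes(); d=np.array([x,y,z])-st["tcp_pos"]; sh=R.T@d
    out=[]
    if phi is not None:
        cur=np.arctan2(R[1,1],R[0,1]); 
        # spin about tool x (down): +spin -> yaw decreases
        for k in (-2,-1,0,1,2):
            dy=phi+k*np.pi-cur
            if abs(dy)<np.pi+.3:
                dq1=np.arctan2(y,x)-st["q"][0]
                out.append((round(-np.degrees(dy),1)))
    print("t",round(st["t"],2),"tcp",st["tcp_pos"].round(4),"jaw",np.degrees(np.arctan2(R[1,1],R[0,1])).round(1),"gap",round(st["finger_gap"],3),"F",st["force"].round(1),"q6",st["q"][5].round(2),"shift",sh.round(4),"spins",out)
E
python3 - <<'E'
from h import *
st,R=axes(); print(R.round(3))
out=np.zeros((480,780,3),np.uint8)
for n in ["top","side"]:
    s=np.load(f"/tmp/{n}0.npy",allow_pickle=True).item(); W=cloud(s).reshape(-1,3)
    W=W[np.isfinite(W[:,2])]
    m=(W[:,2]>.05)&(W[:,2]<.7)&(W[:,0]>.25)&(W[:,0]<.95)&(W[:,1]<.37)&(W[:,1]>-.65)
    P=W[m]; 
    for a,b in [(.3,.5),(.5,.7),(.7,.9)]:
      for c in np.arange(-.65,.37,.1):
        Q=P[(P[:,0]>a)&(P[:,0]<b)&(P[:,1]>c)&(P[:,1]<c+.1)]
        if len(Q)>3: print(n,a,round(c,2),len(Q),np.percentile(Q[:,2],[5,50,98]).round(3),Q.mean(0).round(2))
E
```

```text
[[-0.     0.386 -0.923]
 [ 0.002 -0.923 -0.386]
 [-1.    -0.002 -0.   ]]
top 0.3 -0.65 2037 [0.068 0.179 0.57 ] [ 0.4  -0.6   0.21]
top 0.3 -0.55 2091 [0.148 0.569 0.645] [ 0.4  -0.51  0.48]
top 0.3 -0.45 289 [0.61  0.623 0.651] [ 0.48 -0.44  0.62]
top 0.3 -0.35 153 [0.055 0.077 0.118] [ 0.43 -0.28  0.08]
top 0.3 -0.25 84 [0.063 0.638 0.699] [ 0.35 -0.2   0.47]
top 0.3 -0.15 38 [0.571 0.675 0.697] [ 0.3  -0.14  0.65]
top 0.3 0.25 257 [0.053 0.06  0.067] [0.44 0.32 0.06]
top 0.5 -0.65 2425 [0.08  0.206 0.352] [ 0.6  -0.59  0.23]
top 0.5 -0.55 818 [0.064 0.177 0.184] [ 0.63 -0.53  0.16]
top 0.5 -0.45 1059 [0.066 0.628 0.669] [ 0.59 -0.41  0.46]
top 0.5 -0.35 663 [0.647 0.672 0.697] [ 0.65 -0.31  0.67]
top 0.5 0.25 27 [0.057 0.061 0.067] [0.5  0.31 0.06]
top 0.7 -0.65 2732 [0.176 0.243 0.411] [ 0.81 -0.6   0.25]
top 0.7 -0.55 1767 [0.061 0.181 0.34 ] [ 0.81 -0.51  0.18]
top 0.7 -0.45 1269 [0.056 0.118 0.141] [ 0.81 -0.4   0.11]
top 0.7 -0.35 634 [0.061 0.11  0.698] [ 0.76 -0.31  0.22]
top 0.7 -0.25 584 [0.066 0.644 0.699] [ 0.8  -0.19  0.58]
top 0.7 -0.15 1270 [0.073 0.61  0.67 ] [ 0.8 
[... 198 characters left out ...]
0.3 -0.25 76 [0.052 0.065 0.113] [ 0.43 -0.24  0.07]
side 0.3 0.25 397 [0.053 0.062 0.064] [0.44 0.32 0.06]
side 0.5 -0.65 3787 [0.096 0.238 0.343] [ 0.62 -0.58  0.23]
side 0.5 -0.55 1003 [0.099 0.166 0.184] [ 0.64 -0.53  0.15]
side 0.5 -0.45 773 [0.056 0.108 0.151] [ 0.66 -0.44  0.11]
side 0.5 0.25 112 [0.051 0.06  0.064] [0.51 0.32 0.06]
side 0.7 -0.65 3319 [0.181 0.257 0.416] [ 0.82 -0.6   0.27]
side 0.7 -0.55 4353 [0.074 0.181 0.344] [ 0.81 -0.51  0.17]
side 0.7 -0.45 1577 [0.059 0.122 0.165] [ 0.83 -0.39  0.11]
side 0.7 -0.35 1527 [0.053 0.081 0.137] [ 0.79 -0.32  0.09]
side 0.7 -0.25 260 [0.052 0.067 0.075] [ 0.86 -0.23  0.06]
side 0.7 -0.15 2128 [0.059 0.119 0.194] [ 0.8  -0.09  0.12]
```

```bash
python3 - <<'E'
import cv2
i=cv2.imread("pics/side0.png")[:200,150:330]; cv2.imwrite("pics/lamp.png",cv2.resize(i,(540,600),interpolation=cv2.INTER_CUBIC))
E
```

```text
(no output)
```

View pics/lamp.png

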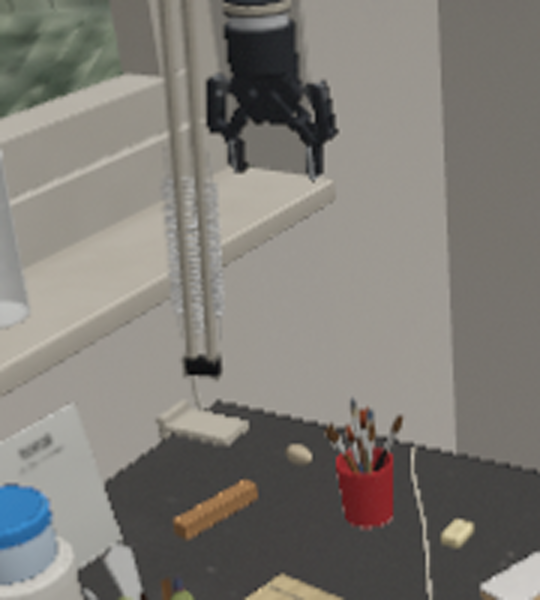

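```bash
python3 - <<'E'
from h import *
go(.30,-.36,.27,-np.pi/2); go(.46,-.14,.30,-np.pi/2)
E
```

```text
t 0.15 tcp [ 0.2409 -0.5762  0.2306] jaw -67.3 gap 1.002 F [ 0.5 -0.4  0. ] q6 -0.18 shift [-0.0391 -0.1767 -0.1379] spins [np.float64(22.7), np.float64(-157.3)]
t 0.15 tcp [ 0.2409 -0.5762  0.2306] jaw -67.3 gap 1.002 F [ 0.5 -0.4  0. ] q6 -0.18 shift [-0.0688 -0.318  -0.3704] spins [np.float64(22.7), np.float64(-157.3)]
```

>>> {"fn": "play_rows", "kwargs": {
  "series": [
    [-0.02, -0.045, -0.035, 0],
    [-0.03, -0.09, -0.07, 6],
    [-0.039, -0.135, -0.105, 12],
    [-0.039, -0.177, -0.138, 18],
    [-0.045, -0.21, -0.18, 22.7],
    [-0.05, -0.24, -0.22, 22.7],
    [-0.06, -0.27, -0.27, 22.7],
    [-0.069, -0.295, -0.32, 22.7],
    [-0.069, -0.318, -0.37, 22.7],
    [-0.069, -0.318, -0.37, 22.7],
    [-0.069, -0.318, -0.37, 22.7],
    [-0.069, -0.318, -0.37, 22.7],
    [-0.069, -0.318, -0.37, 22.7]
  ]
}}

```text
t: 1.45
tcp_pos: [0.4589, -0.1406, 0.2998]
tool_rot: [-0.707, -0.0, 0.708, 0.001]
force: [0.3, -0.9, -0.0]
finger_gap: 0.999
```

```bash
python3 - <<'E'
from h import *
go(.46,-.14,.30,-np.pi/2)
s=snapshot("wrist"); cv2.imwrite("pics/w1.png",s["image"]); np.save("/tmp/w1.npy",s,allow_pickle=True)
go(.38,0.1,.30,-np.pi/2)
E
```

```text
t 1.45 tcp [ 0.4589 -0.1406  0.2998] jaw -90.0 gap 0.999 F [ 0.3 -0.9 -0. ] q6 1.04 shift [-0.0002 -0.0006 -0.0011] spins [np.float64(180.0), np.float64(-0.0), np.float64(-180.0)]
t 1.5 tcp [ 0.4588 -0.1411  0.2998] jaw -90.1 gap 1.002 F [-0.1 -0.4 -0.1] q6 1.04 shift [ 0.0004 -0.2409  0.0793] spins [np.float64(179.9), np.float64(-0.1), np.float64(-180.1)]
```

View pics/w1.png

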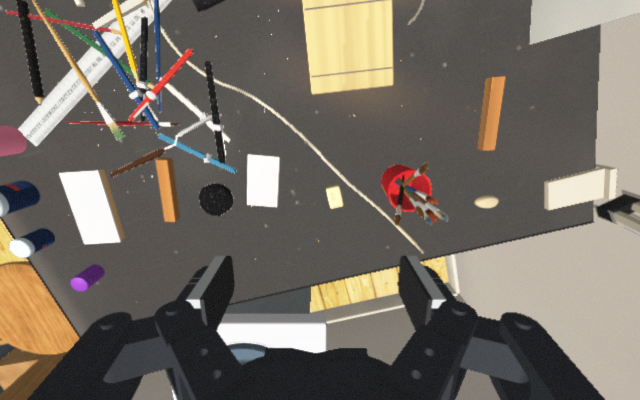

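```bash
cat >> h.py <<'E'
def fit(s,cx,cy,half,z,kind,ppm=2000,exp=None,dbg=None):
    x0,y0=cx-half,cy-half
    o=ortho(s,x0,x0+2*half,y0,y0+2*half,z,ppm)
    hsv=cv2.cvtColor(o,cv2.COLOR_BGR2HSV)
    H,S,V=[hsv[...,i].astype(int) for i in range(3)]
    if kind=="white": m=(S<50)&(V>165)
    if kind=="wood": m=(S>90)&(H>5)&(H<25)&(V>90)
    if kind=="ply": m=(S>40)&(H>12)&(H<32)&(V>120)
    m=cv2.morphologyEx(m.astype(np.uint8),cv2.MORPH_CLOSE,np.ones((15,15))) if kind=="ply" else cv2.morphologyEx(m.astype(np.uint8),cv2.MORPH_OPEN,np.ones((3,3)))
    n,l,st,c=cv2.connectedComponentsWithStats(m)
    ctr=np.array([half*ppm]*2)
    k=1+np.argmax(st[1:,4]); 
    cs=max(cv2.findContours((l==k).astype(np.uint8),cv2.RETR_EXTERNAL,cv2.CHAIN_APPROX_NONE)[0],key=len)
    r=cv2.minAreaRect(cs); b=cv2.boxPoints(r)
    bw=np.stack([x0+2*half-b[:,1]/ppm,y0+2*half-b[:,0]/ppm],1)
    e=np.roll(bw,-1,0)-bw; L=np.linalg.norm(e,axis=1); i=np.argmax(L)
    ang=np.degrees(np.arctan2(e[i,1],e[i,0])); ang=(ang+90)%180-90
    if dbg:
        cv2.drawContours(o,[b.astype(int)],0,(0,0,255),1); cv2.imwrite(dbg,o)
    return bw.mean(0).round(4),round(ang,1),(L.max().round(4),L.min().round(4)),st[k,4]/ppm**2
E
cat > m.py <<'E'
from h import *
for f in ["top0","w1"]:
    s=np.load(f"/tmp/{f}.npy",allow_pickle=True).item(); print(f)
    for nm,x,y,h,z,k in [("bat1",.41,.09,.06,.018,"wood"),("bat2",.524,-.39,.06,.018,"wood"),("large",.385,.214,.075,.016,"white"),("small",.427,-.059,.06,.014,"white"),("board",.62,-.185,.09,.012,"ply")]:
        try: print(nm,fit(s,x,y,h,z,k,dbg=f"pics/d_{f}_{nm}.png"))
        except Exception as e: print(nm,e)
E
python3 m.py; python3 - <<'E'
import cv2,numpy as np
I=[cv2.resize(cv2.imread(f"pics/d_{f}_{n}.png"),(155,155)) for f in ["top0","w1"] for n in ["bat1","bat2","large","small","board"]]
cv2.imwrite("pics/dd.png",np.vstack([np.hstack(I[:5]),np.hstack(I[5:])]))
E
```

```text
top0
bat1 (array([0.4128, 0.0909], dtype=float32), np.float32(-1.6), (np.float32(0.1019), np.float32(0.0197)), np.float64(0.0018905))
bat2 (array([ 0.5261, -0.3893], dtype=float32), np.float32(3.1), (np.float32(0.1012), np.float32(0.0217)), np.float64(0.00208675))
large (array([0.3843, 0.2144], dtype=float32), np.float32(4.0), (np.float32(0.1227), np.float32(0.062)), np.float64(0.007358))
small (array([ 0.4283, -0.058 ], dtype=float32), np.float32(-4.8), (np.float32(0.083), np.float32(0.0497)), np.float64(0.00392775))
board (array([ 0.6318, -0.192 ], dtype=float32), np.float32(6.0), (np.float32(0.1485), np.float32(0.1366)), np.float64(0.01533675))
w1
bat1 (array([0.4149, 0.0871], dtype=float32), np.float32(-1.8), (np.float32(0.1035), np.float32(0.0267)), np.float64(0.002677))
bat2 (array([ 0.5269, -0.3879], dtype=float32), np.float32(3.2), (np.float32(0.1013), np.float32(0.0277)), np.float64(0.0027405))
large (array([0.3852, 0.214 ], dtype=float32), np.float32(3.8), (np.float32(0.1214), np.float32(0.0617)), np.float64(0.007411))
small (array([ 0.4285, -0.0586], dtype=float32), np.float32(-5.0), (np.float32(0.0832), np.float32(0.0493)), np.float64(0.00397675))
board (array([ 0.6154, -0.1861], dtype=float32), np.float32(-85.2), (np.float32(0.1191), np.float32(0.1155)), np.float64(0.012752))
```

View pics/dd.png

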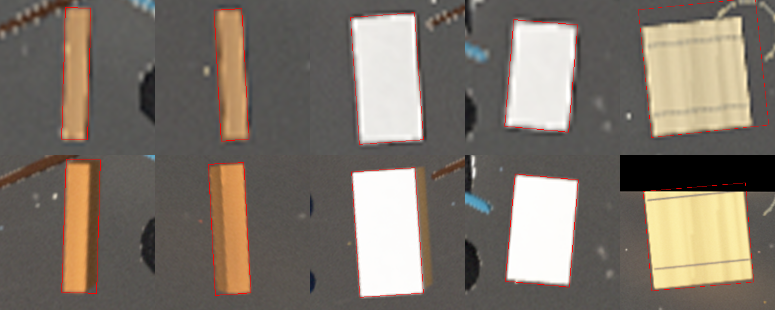

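>>> {"fn": "play_rows", "kwargs": {
  "series": [
    [0, 0.025, -0.05, 0],
    [0, 0.045, -0.1, 0],
    [0, 0.045, -0.1, 0],
    [0, 0.045, -0.1, 0],
    [0, 0.045, -0.1, 0],
    [0, 0.045, -0.1, 0]
  ]
}}

```text
t: 2.1
tcp_pos: [0.5569, -0.186, 0.2996]
tool_rot: [-0.706, 0.0, 0.708, 0.002]
force: [-0.0, -0.8, 0.0]
finger_gap: 1.001
```

```bash
python3 - <<'E'
from h import *
s=snapshot("wrist"); np.save("/tmp/w2.npy",s,allow_pickle=True)
print(fit(s,.623,-.185,.09,.012,"ply",dbg="pics/d_w2.png"))
print(fit(s,.5265,-.3893,.06,.018,"wood",dbg="pics/d_w2b.png"))
o=ortho(s,.53,.72,-.28,-.09,.012,3000);cv2.imwrite("pics/o2.png",o)
import scipy.ndimage as nd
g=cv2.cvtColor(o,cv2.COLOR_BGR2GRAY).astype(float)
# pencil lines: dark minima per column
for rng in [(.56,.60),(.64,.68)]:
    pts=[]
    for y in np.arange(-.225,-.145,.004):
        c=int((-.09-y)*3000); r0=int((.72-rng[1])*3000);r1=int((.72-rng[0])*3000)
        p=g[r0:r1,c-3:c+4].mean(1); p=p-nd.uniform_filter1d(p,40); pts.append((y,.72-(r0+p.argmin())/3000))
    pts=np.array(pts); f=np.polyfit(pts[:,0],pts[:,1],1); f2=np.abs(np.polyval(f,pts[:,0])-pts[:,1])<.003
    f=np.polyfit(pts[f2,0],pts[f2,1],1);print(f2.sum(),"angle",-np.degrees(np.arctan(f[0])),"x at y=-.185",np.polyval(f,-.185))
go(.4138,.091,.12,np.radians(-91.7))
E
```

```text
(array([ 0.6359, -0.2032], dtype=float32), np.float32(-84.3), (np.float32(0.1551), np.float32(0.1492)), np.float64(0.01532625))
(array([ 0.528 , -0.3888], dtype=float32), np.float32(3.3), (np.float32(0.1033), np.float32(0.0262)), np.float64(0.0026205))
6 angle -18.78033112007461 x at y=-.185 0.5703333333333334
21 angle 5.99286630172056 x at y=-.185 0.6635714285714288
t 2.15 tcp [ 0.5571 -0.1859  0.2998] jaw -90.2 gap 1.002 F [0.1 0.1 1. ] q6 1.06 shift [ 0.1808 -0.2761  0.1436] spins [np.float64(181.5), np.float64(1.5), np.float64(-178.5)]
```

View pics/d_w2.png

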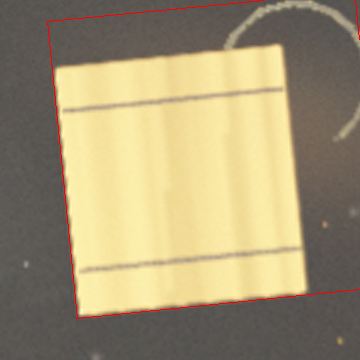

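>>> {"fn": "play_rows", "kwargs": {
  "claw": 50,
  "series": [
    [0.02, -0.045, 0.023, 0],
    [0.05, -0.09, 0.046, 1.5],
    [0.09, -0.132, 0.07, 1.5],
    [0.12, -0.175, 0.092, 1.5],
    [0.15, -0.22, 0.115, 1.5],
    [0.181, -0.26, 0.135, 1.5],
    [0.181, -0.276, 0.1436, 1.5],
    [0.181, -0.276, 0.1436, 1.5],
    [0.181, -0.276, 0.1436, 1.5],
    [0.181, -0.276, 0.1436, 1.5]
  ]
}}

```text
t: 3.15
tcp_pos: [0.4153, 0.0905, 0.1206]
tool_rot: [0.707, -0.009, -0.707, -0.011]
force: [-0.1, -1.0, 0.1]
finger_gap: 0.502
```

```bash
python3 - <<'E'
from h import *
s=snapshot("wrist"); cv2.imwrite("pics/w3.png",s["image"]);np.save("/tmp/w3.npy",s,allow_pickle=True)
go(.4138,.091,.004,np.radians(-91.7))
E
```

```text
t 3.2 tcp [0.4159 0.09   0.1207] jaw -91.7 gap 0.499 F [ 0.2 -0.4  0.7] q6 1.55 shift [ 0.1167 -0.0007  0.0023] spins [np.float64(180.0), np.float64(0.0), np.float64(-180.0)]
```

View pics/w3.png

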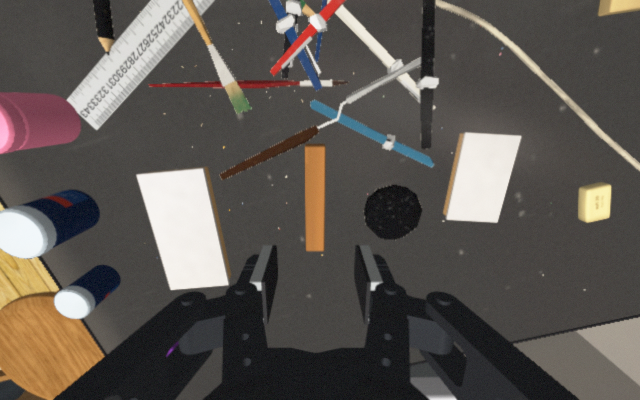

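>>> {"fn": "play_rows", "kwargs": {
  "series": [
    [0.04, 0, 0.002, 0],
    [0.08, 0, 0.002, 0],
    [0.105, -0.0005, 0.002, 0],
    [0.1165, -0.0005, 0.002, 0],
    [0.1165, -0.0005, 0.002, 0],
    [0.1165, -0.0005, 0.002, 0]
  ]
}}

```text
t: 3.8
tcp_pos: [0.4156, 0.0898, 0.0047]
tool_rot: [0.708, -0.01, -0.706, -0.012]
force: [0.7, 0.1, 0.2]
finger_gap: 0.5
```

>>> {"fn": "play_rows", "kwargs": {
  "claw": 5,
  "force": 40,
  "series": [
    [0, 0, 0, 0],
    [0, 0, 0, 0],
    [0, 0, 0, 0],
    [0, 0, 0, 0],
    [0, 0, 0, 0],
    [0, 0, 0, 0],
    [0, 0, 0, 0]
  ]
}}

```text
t: 4.5
tcp_pos: [0.4171, 0.0894, 0.0059]
tool_rot: [0.71, -0.011, -0.704, -0.012]
force: [0.3, -2.2, 6.8]
finger_gap: 0.199
```

```bash
python3 - <<'E'
from h import *
go(.6630,-.1815,.12,np.radians(5.8))
E
```

```text
t 4.5 tcp [0.4171 0.0894 0.0059] jaw -91.8 gap 0.199 F [ 0.3 -2.2  6.8] q6 1.54 shift [-0.1126  0.263  -0.2551] spins [np.float64(82.4), np.float64(-97.6)]
```

```bash
python3 - <<'E'
from h import *
s=np.load("/tmp/w3.npy",allow_pickle=True).item()
print(fit(s,.414,.095,.06,.018,"wood",dbg="pics/d_w3.png"))
print(px2w(s,316,147,.018),px2w(s,316,249,.018))
E
```

```text
(array([0.414, 0.091], dtype=float32), np.float32(-1.7), (np.float32(0.101), np.float32(0.0186)), np.float64(0.001864))
[0.4626133  0.08832936 0.018     ] [0.36591525 0.09100887 0.018     ]
```

>>> {"fn": "play_rows", "kwargs": {
  "series": [
    [-0.03, 0, 0, 0],
    [-0.07, 0, 0, 0],
    [-0.11, 0, 0, 0],
    [-0.113, 0.03, -0.03, -8],
    [-0.113, 0.06, -0.06, -16],
    [-0.113, 0.09, -0.09, -24],
    [-0.113, 0.12, -0.12, -32],
    [-0.113, 0.15, -0.15, -40],
    [-0.113, 0.18, -0.18, -48],
    [-0.113, 0.21, -0.21, -56],
    [-0.113, 0.24, -0.24, -64],
    [-0.113, 0.262, -0.255, -72],
    [-0.113, 0.262, -0.255, -80],
    [-0.113, 0.262, -0.255, -88],
    [-0.113, 0.262, -0.255, -97.6],
    [-0.113, 0.262, -0.255, -97.6],
    [-0.113, 0.262, -0.255, -97.6],
    [-0.113, 0.262, -0.255, -97.6]
  ]
}}

```text
t: 6.3
tcp_pos: [0.6629, -0.1803, 0.1207]
tool_rot: [0.477, 0.523, -0.472, 0.526]
force: [0.3, 0.4, -1.5]
finger_gap: 0.198
```

```bash
python3 - <<'E'
from h import *
s=snapshot("wrist"); cv2.imwrite("pics/w4.png",s["image"]);np.save("/tmp/w4.npy",s,allow_pickle=True)
go(.663,-.1785,.02,np.radians(5.8))
st,R=axes();print(R.round(3))
E
```

```text
t 6.35 tcp [ 0.6629 -0.1803  0.1206] jaw 5.7 gap 0.196 F [-0.5  0.2 -0.8] q6 -0.53 shift [ 0.1006 -0.0005 -0.0018] spins [np.float64(179.9), np.float64(-0.1), np.float64(-180.1)]
[[ 0.008  0.995  0.1  ]
 [ 0.001  0.1   -0.995]
 [-1.     0.008 -0.   ]]
```

View pics/w4.png

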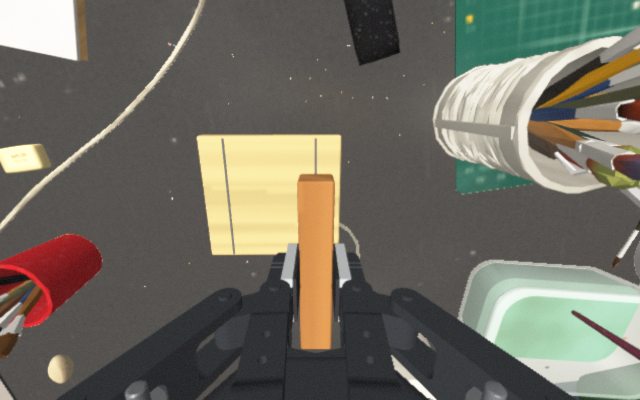

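>>> {"fn": "play_rows", "kwargs": {
  "series": [
    [0.04, -0.0005, -0.002, 0],
    [0.075, -0.0005, -0.002, 0],
    [0.09, -0.0005, -0.002, 0],
    [0.099, -0.0005, -0.002, 0],
    [0.101, -0.0005, -0.002, 0],
    [0.101, -0.0005, -0.002, 0]
  ]
}}

```text
t: 6.95
tcp_pos: [0.6639, -0.1787, 0.0206]
tool_rot: [0.477, 0.522, -0.472, 0.527]
force: [1.0, -0.3, 0.6]
finger_gap: 0.195
```

```bash
python3 - <<'E'
from h import *
go(.663,-.1785,.0178,np.radians(5.8))
E
```

```text
t 6.95 tcp [ 0.6639 -0.1787  0.0206] jaw 5.7 gap 0.195 F [ 1.  -0.3  0.6] q6 -0.53 shift [ 0.0028 -0.0009 -0.0003] spins [np.float64(179.9), np.float64(-0.1), np.float64(-180.1)]
```

>>> {"fn": "play_rows", "kwargs": {
  "series": [
    [0.0015, -0.001, 0, 0],
    [0.003, -0.001, 0, 0],
    [0.003, -0.001, 0, 0]
  ]
}}

```text
t: 7.25
tcp_pos: [0.6633, -0.179, 0.0184]
tool_rot: [0.477, 0.522, -0.472, 0.527]
force: [0.9, -0.3, 0.3]
finger_gap: 0.199
```

>>> {"fn": "play_rows", "kwargs": {
  "claw": 45,
  "series": [
    [0, 0, 0, 0],
    [0, 0, 0, 0],
    [0, 0, 0, 0],
    [-0.02, 0, 0, 0],
    [-0.06, 0, 0, 0],
    [-0.1, 0, 0, 0],
    [-0.14, 0, 0, 0],
    [-0.14, 0, 0, 0],
    [-0.14, 0, 0, 0]
  ]
}}

```text
t: 8.15
tcp_pos: [0.6624, -0.1792, 0.16]
tool_rot: [0.477, 0.52, -0.472, 0.528]
force: [0.6, 0.5, -0.1]
finger_gap: 0.45
```

```bash
python3 - <<'E'
from h import *
s=snapshot("wrist"); cv2.imwrite("pics/w5.png",s["image"]);np.save("/tmp/w5.npy",s,allow_pickle=True)
go(.5265,-.3892,.12,np.radians(-86.8))
E
```

```text
t 8.2 tcp [ 0.6613 -0.1787  0.1582] jaw 5.7 gap 0.446 F [-0.6  0.2  0. ] q6 -0.53 shift [ 0.0368 -0.1555  0.196 ] spins [np.float64(92.5), np.float64(-87.5)]
```

View pics/w5.png

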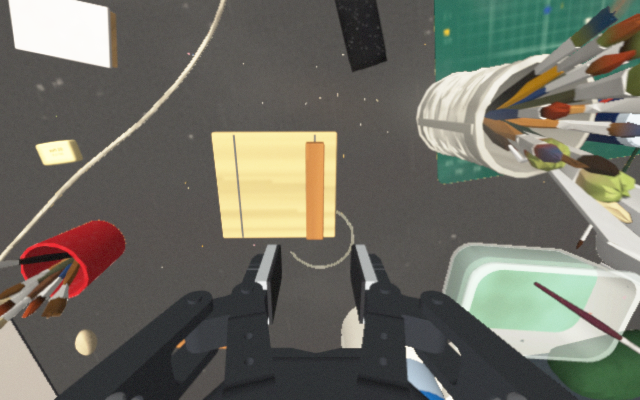

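```bash
python3 - <<'E'
from h import *
s=np.load("/tmp/w5.npy",allow_pickle=True).item()
o=ortho(s,.53,.72,-.28,-.09,.030,3000);cv2.imwrite("pics/o5.png",o)
# in-frame: expected slots
c,sn=np.cos(np.radians(5.8)),np.sin(np.radians(5.8))
print(px2w(s,306,143,.03),px2w(s,323,143,.03),px2w(s,323,239,.03),px2w(s,307,239,.03))
W=np.mean([px2w(s,306,143,.03),px2w(s,323,143,.03),px2w(s,323,239,.03),px2w(s,307,239,.03)],0)
for n,z in [("b",.012)]:
    q=[px2w(s,u,v,.012) for u,v in [(211,132),(336,132),(337,238),(222,238)]];q=np.array(q);print(q.round(4),q.mean(0))
d=W[:2]-[.6232,-.1855];print(W,"board frame",[d@[c,sn],d@[-sn,c]])
E
```

```text
[ 0.64988012 -0.13333176  0.03      ] [ 0.66580999 -0.13175967  0.03      ] [ 0.67657972 -0.23092874  0.03      ] [ 0.65982081 -0.23249848  0.03      ]
[[ 0.5557 -0.1342  0.012 ]
 [ 0.6784 -0.1219  0.012 ]
 [ 0.6937 -0.2369  0.012 ]
 [ 0.5661 -0.2488  0.012 ]] [ 0.6234605  -0.18545063  0.012     ]
[ 0.66302266 -0.18212966  0.03      ] board frame [np.float64(0.03995939198977351), np.float64(-0.0006712466843512394)]
```

>>> {"fn": "play_rows", "kwargs": {
  "claw": 50,
  "series": [
    [0, -0.015, 0.018, 8],
    [0, -0.03, 0.036, 16],
    [0, -0.045, 0.055, 24],
    [0, -0.06, 0.075, 32],
    [0, -0.075, 0.095, 40],
    [0, -0.09, 0.115, 48],
    [0, -0.105, 0.135, 56],
    [0, -0.12, 0.155, 64],
    [0.01, -0.135, 0.175, 72],
    [0.02, -0.155, 0.196, 80],
    [0.03, -0.155, 0.196, 88],
    [0.037, -0.155, 0.196, 92.5],
    [0.037, -0.155, 0.196, 92.5],
    [0.037, -0.155, 0.196, 92.5],
    [0.037, -0.155, 0.196, 92.5]
  ]
}}

```text
t: 9.7
tcp_pos: [0.5271, -0.3889, 0.1195]
tool_rot: [0.71, 0.02, -0.703, 0.02]
force: [0.1, 0.4, -0.4]
finger_gap: 0.498
```

```bash
python3 - <<'E'
from h import *
s=snapshot("wrist"); cv2.imwrite("pics/w6.png",s["image"]);np.save("/tmp/w6.npy",s,allow_pickle=True)
print(fit(s,.5265,-.3892,.06,.018,"wood",dbg="pics/d_w6.png"))
go(.5265,-.3892,.005,np.radians(-86.8))
E
```

```text
(array([ 0.5278, -0.3917], dtype=float32), np.float32(3.3), (np.float32(0.102), np.float32(0.0187)), np.float64(0.0018815))
t 9.75 tcp [ 0.5272 -0.389   0.1199] jaw -86.7 gap 0.499 F [ 0.2 -0.4  0.6] q6 0.7 shift [1.148e-01 1.000e-04 1.900e-03] spins [np.float64(180.1), np.float64(0.1), np.float64(-179.9)]
```

View pics/w6.png

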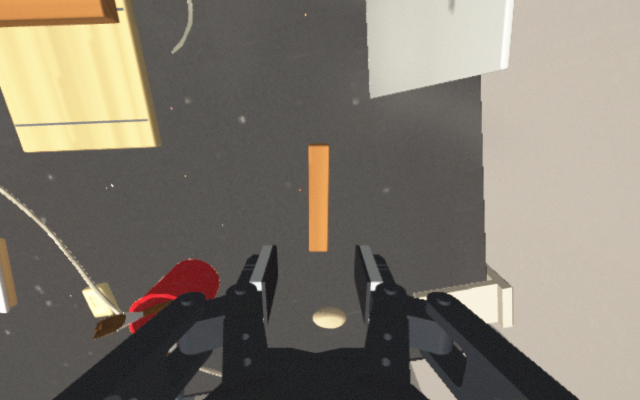

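>>> {"fn": "play_rows", "kwargs": {
  "series": [
    [0.04, 0.0015, 0, 0],
    [0.08, 0.0015, 0, 0],
    [0.105, 0.0015, 0, 0],
    [0.1145, 0.0015, 0, 0],
    [0.1145, 0.0015, 0, 0],
    [0.1145, 0.0015, 0, 0]
  ]
}}

```text
t: 10.35
tcp_pos: [0.5294, -0.3912, 0.0067]
tool_rot: [0.711, 0.02, -0.703, 0.021]
force: [0.3, -0.6, 0.5]
finger_gap: 0.498
```

>>> {"fn": "play_rows", "kwargs": {
  "claw": 5,
  "force": 40,
  "series": [
    [0, 0, 0, 0],
    [0, 0, 0, 0],
    [0, 0, 0, 0],
    [0, 0, 0, 0],
    [0, 0, 0, 0],
    [0, 0, 0, 0],
    [0, 0, 0, 0]
  ]
}}

```text
t: 11.05
tcp_pos: [0.5306, -0.3924, 0.0089]
tool_rot: [0.712, 0.019, -0.702, 0.022]
force: [0.4, -0.2, 6.3]
finger_gap: 0.193
```

```bash
python3 - <<'E'
from h import *
go(.5834,-.1896,.12,np.radians(5.8))
E
```

```text
t 11.05 tcp [ 0.5306 -0.3924  0.0089] jaw -86.7 gap 0.193 F [ 0.4 -0.2  6.3] q6 0.7 shift [-0.1113 -0.1988 -0.0661] spins [np.float64(87.5), np.float64(-92.5)]
```

>>> {"fn": "play_rows", "kwargs": {
  "series": [
    [-0.03, 0, 0, 0],
    [-0.07, 0, 0, 0],
    [-0.111, -0.01, 0, 0],
    [-0.111, -0.04, -0.01, -8],
    [-0.111, -0.07, -0.02, -16],
    [-0.111, -0.1, -0.03, -24],
    [-0.111, -0.13, -0.04, -32],
    [-0.111, -0.16, -0.05, -40],
    [-0.111, -0.19, -0.066, -48],
    [-0.111, -0.202, -0.066, -56],
    [-0.111, -0.202, -0.066, -64],
    [-0.111, -0.202, -0.066, -72],
    [-0.111, -0.202, -0.066, -80],
    [-0.111, -0.202, -0.066, -88],
    [-0.111, -0.202, -0.066, -92.5],
    [-0.111, -0.202, -0.066, -92.5],
    [-0.111, -0.202, -0.066, -92.5]
  ]
}}

```text
t: 12.75
tcp_pos: [0.5831, -0.1864, 0.12]
tool_rot: [0.477, 0.519, -0.472, 0.529]
force: [0.1, -0.1, 0.0]
finger_gap: 0.197
```

```bash
python3 - <<'E'
from h import *
s=snapshot("wrist"); cv2.imwrite("pics/w7.png",s["image"]);np.save("/tmp/w7.npy",s,allow_pickle=True)
go(.5831,-.1867,.021,np.radians(5.8))
E
```

```text
t 12.8 tcp [ 0.5831 -0.1864  0.1199] jaw 5.7 gap 0.197 F [ 0.  -0.7  0.2] q6 -0.6 shift [ 0.0989 -0.0015 -0.0004] spins [np.float64(179.9), np.float64(-0.1), np.float64(-180.1)]
```

View pics/w7.png

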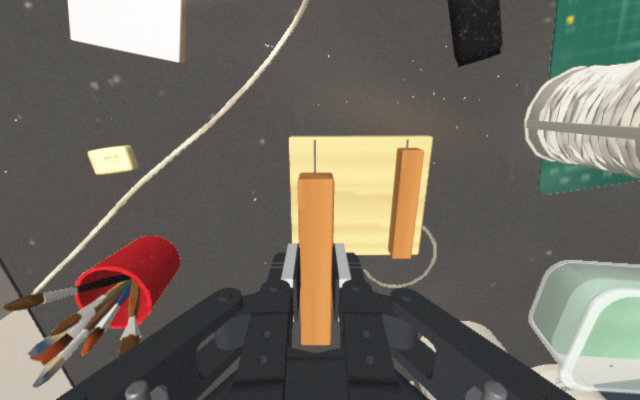

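>>> {"fn": "play_rows", "kwargs": {
  "series": [
    [0.04, -0.001, 0, 0],
    [0.075, -0.0015, 0, 0],
    [0.09, -0.0015, 0, 0],
    [0.098, -0.0015, 0, 0],
    [0.099, -0.0015, 0, 0],
    [0.1, -0.0015, 0, 0],
    [0.1, -0.0015, 0, 0]
  ]
}}

```text
t: 13.5
tcp_pos: [0.5839, -0.1875, 0.021]
tool_rot: [0.477, 0.519, -0.472, 0.53]
force: [-0.4, 0.7, 1.1]
finger_gap: 0.195
```

>>> {"fn": "play_rows", "kwargs": {
  "series": [
    [0.001, 0, 0, 0],
    [0.0015, 0, 0, 0],
    [0.002, 0, 0, 0]
  ]
}}

```text
t: 13.8
tcp_pos: [0.5843, -0.1877, 0.0206]
tool_rot: [0.477, 0.518, -0.472, 0.531]
force: [-2.9, 1.1, 12.4]
finger_gap: 0.194
```

Contact on the board. Release.

>>> {"fn": "play_rows", "kwargs": {
  "claw": 42,
  "series": [
    [0, 0, 0, 0],
    [0, 0, 0, 0],
    [0, 0, 0, 0],
    [-0.02, 0, 0, 0],
    [-0.06, 0, 0, 0],
    [-0.1, 0, 0, 0],
    [-0.14, 0, 0, 0],
    [-0.16, 0, 0, 0],
    [-0.16, 0, 0, 0],
    [-0.16, 0, 0, 0]
  ]
}}

```text
t: 14.8
tcp_pos: [0.5812, -0.1865, 0.1803]
tool_rot: [0.477, 0.518, -0.472, 0.53]
force: [-0.9, -0.2, 0.8]
finger_gap: 0.422
```

```bash
python3 - <<'E'
from h import *
s=snapshot("wrist"); cv2.imwrite("pics/w8.png",s["image"]);np.save("/tmp/w8.npy",s,allow_pickle=True)
go(.385,.2142,.14,np.radians(-86.1))
go(.50,0,.18,np.radians(-86.1))
E
```

```text
t 14.85 tcp [ 0.5806 -0.1862  0.1793] jaw 5.7 gap 0.42 F [-0.8 -0.1 -0.5] q6 -0.6 shift [ 0.0341 -0.1552 -0.4182] spins [np.float64(91.8), np.float64(-88.2)]
t 14.85 tcp [ 0.5806 -0.1862  0.1793] jaw 5.7 gap 0.42 F [-0.8 -0.1 -0.5] q6 -0.6 shift [-0.003  -0.0616 -0.1933] spins [np.float64(91.8), np.float64(-88.2)]
```

View pics/w8.png

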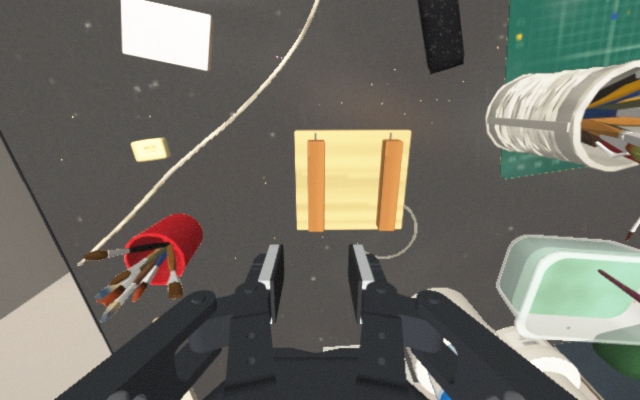

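>>> {"fn": "play_rows", "kwargs": {
  "claw": 92,
  "series": [
    [0, -0.015, -0.04, 8],
    [0, -0.03, -0.08, 16],
    [0, -0.045, -0.12, 24],
    [0, -0.06, -0.16, 32],
    [0, -0.075, -0.2, 40],
    [0, -0.09, -0.24, 48],
    [0, -0.105, -0.28, 56],
    [0.01, -0.12, -0.32, 64],
    [0.02, -0.135, -0.36, 72],
    [0.03, -0.15, -0.4, 80],
    [0.034, -0.155, -0.418, 88],
    [0.034, -0.155, -0.418, 91.8],
    [0.034, -0.155, -0.418, 91.8],
    [0.034, -0.155, -0.418, 91.8],
    [0.034, -0.155, -0.418, 91.8]
  ]
}}

```text
t: 16.35
tcp_pos: [0.3853, 0.2135, 0.1396]
tool_rot: [0.712, 0.022, -0.702, 0.026]
force: [0.1, -0.4, -1.1]
finger_gap: 0.92
```

```bash
python3 - <<'E'
from h import *
s=np.load("/tmp/w8.npy",allow_pickle=True).item()
c,sn=np.cos(np.radians(5.8)),np.sin(np.radians(5.8))
for P in ([(308,140),(325,140),(325,231),(308,231)],[(386,140),(403,140),(395,231),(379,231)]):
    W=np.array([px2w(s,u,v,.03) for u,v in P]);d=W.mean(0)[:2]-[.6232,-.1855];print([d@[c,sn],d@[-sn,c]],np.degrees(np.arctan2(*(W[0]-W[3])[:2])))
s=snapshot("wrist"); cv2.imwrite("pics/w9.png",s["image"]);np.save("/tmp/w9.npy",s,allow_pickle=True)
print(fit(s,.385,.2142,.075,.016,"white",dbg="pics/d_w9.png"))
go(.385,.2142,-.002,np.radians(-86.1))
E
```

```text
[np.float64(-0.038912916695379704), np.float64(-0.0003725712965284655)] -5.253744499558993
[np.float64(0.04019849045996569), np.float64(-0.0008561177434034051)] -5.810455333074088
(array([0.3851, 0.2141], dtype=float32), np.float32(3.9), (np.float32(0.1201), np.float32(0.0602)), np.float64(0.00719275))
t 16.4 tcp [0.3854 0.2135 0.1398] jaw -86.1 gap 0.923 F [-0.8 -0.3  0.4] q6 1.77 shift [ 0.1418 -0.0017  0.0024] spins [np.float64(180.0), np.float64(0.0), np.float64(-180.0)]
```

View pics/w9.png

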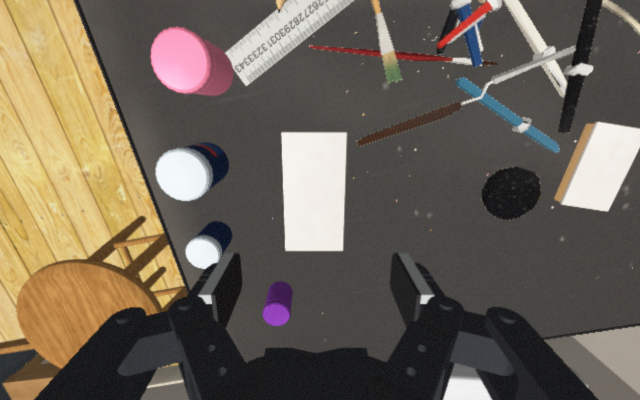

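>>> {"fn": "play_rows", "kwargs": {
  "series": [
    [0.045, -0.001, 0.001, 0],
    [0.09, -0.001, 0.002, 0],
    [0.12, -0.0015, 0.0024, 0],
    [0.132, -0.0015, 0.0024, 0],
    [0.139, -0.0015, 0.0024, 0],
    [0.1415, -0.0015, 0.0024, 0],
    [0.1415, -0.0015, 0.0024, 0]
  ]
}}

```text
t: 17.1
tcp_pos: [0.3856, 0.2139, -0.0014]
tool_rot: [0.712, 0.022, -0.701, 0.026]
force: [0.1, 0.3, -0.0]
finger_gap: 0.92
```

```bash
python3 - <<'E'
from h import *
go(.385,.2142,-.002,np.radians(-86.1))
s=snapshot("side"); cv2.imwrite("pics/s9.png",cv2.resize(s["image"][150:280,340:500],(800,650))[:600])
E
```

```text
t 17.1 tcp [ 0.3856  0.2139 -0.0014] jaw -86.1 gap 0.92 F [ 0.1  0.3 -0. ] q6 1.79 shift [ 0.0006 -0.0003  0.0006] spins [np.float64(180.0), np.float64(-0.0), np.float64(-180.0)]
```

View pics/s9.png

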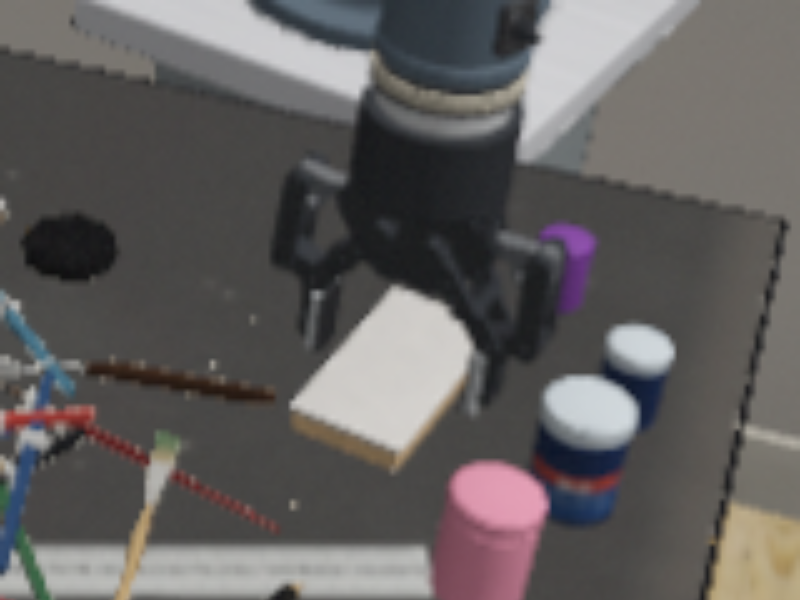

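>>> {"fn": "play_rows", "kwargs": {
  "claw": 50,
  "force": 40,
  "series": [
    [0, 0, 0, 0],
    [0, 0, 0, 0],
    [0, 0, 0, 0],
    [0, 0, 0, 0],
    [0, 0, 0, 0],
    [0, 0, 0, 0]
  ]
}}

```text
t: 17.75
tcp_pos: [0.3863, 0.2142, 0.0002]
tool_rot: [0.713, 0.022, -0.7, 0.026]
force: [-0.7, -0.8, 6.1]
finger_gap: 0.686
```

>>> {"fn": "play_rows", "kwargs": {
  "series": [
    [-0.02, 0, 0, 0],
    [-0.06, 0, 0, 0],
    [-0.1, 0, 0, 0],
    [-0.14, 0, 0, 0],
    [-0.14, 0, 0, 0],
    [-0.14, 0, 0, 0]
  ]
}}

```text
t: 18.35
tcp_pos: [0.384, 0.215, 0.1414]
tool_rot: [0.714, 0.023, -0.699, 0.026]
force: [-0.0, 0.3, -1.9]
finger_gap: 0.686
```

```bash
python3 - <<'E'
from h import *
go(.6232,-.1855,.12,np.radians(-84.2))
s=snapshot("wrist"); cv2.imwrite("pics/w10.png",s["image"]);np.save("/tmp/w10.npy",s,allow_pickle=True)
E
```

```text
t 18.35 tcp [0.384  0.215  0.1414] jaw -86.1 gap 0.686 F [-0.   0.3 -1.9] q6 1.78 shift [ 0.0282  0.4158 -0.2107] spins [np.float64(178.1), np.float64(-1.9), np.float64(-181.9)]
```

View pics/w10.png

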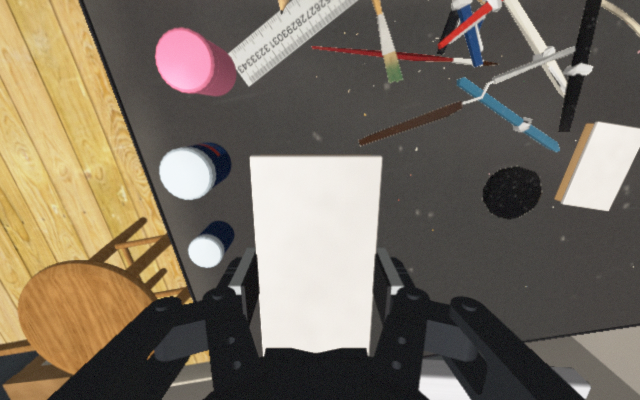

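>>> {"fn": "play_rows", "kwargs": {
  "series": [
    [0, 0.042, -0.021, 0],
    [0, 0.084, -0.042, 0],
    [0, 0.126, -0.063, -1.9],
    [0, 0.168, -0.084, -1.9],
    [0, 0.21, -0.105, -1.9],
    [0, 0.252, -0.126, -1.9],
    [0, 0.294, -0.147, -1.9],
    [0.01, 0.336, -0.168, -1.9],
    [0.02, 0.378, -0.189, -1.9],
    [0.028, 0.405, -0.205, -1.9],
    [0.028, 0.416, -0.212, -1.9],
    [0.028, 0.416, -0.212, -1.9],
    [0.028, 0.416, -0.212, -1.9],
    [0.028, 0.416, -0.212, -1.9],
    [0.028, 0.416, -0.212, -1.9]
  ]
}}

```text
t: 19.9
tcp_pos: [0.6229, -0.1841, 0.119]
tool_rot: [0.713, 0.035, -0.7, 0.038]
force: [-0.6, 0.4, -0.0]
finger_gap: 0.685
```

```bash
python3 - <<'E'
from h import *
s=snapshot("wrist"); cv2.imwrite("pics/w11.png",s["image"]);np.save("/tmp/w11.npy",s,allow_pickle=True)
go(.6242,-.1855,.032,np.radians(-84.2))
print(axes()[1].round(3))
E
```

```text
t 19.95 tcp [ 0.6231 -0.1844  0.1191] jaw -84.1 gap 0.683 F [-0.9 -0.2 -0.1] q6 1.0 shift [0.0871 0.0006 0.0006] spins [np.float64(180.1), np.float64(0.1), np.float64(-179.9)]
[[ 0.019  0.103 -0.995]
 [-0.004 -0.995 -0.103]
 [-1.     0.006 -0.018]]
```

View pics/w11.png

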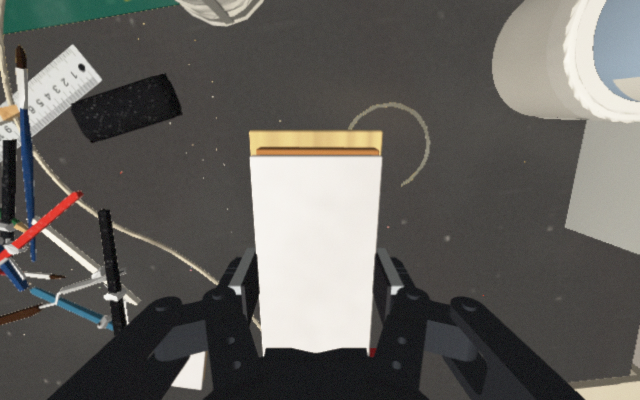

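>>> {"fn": "play_rows", "kwargs": {
  "series": [
    [0.04, 0.0006, 0.0006, 0],
    [0.07, 0.0006, 0.0006, 0],
    [0.083, 0.0006, 0.0006, 0],
    [0.086, 0.0006, 0.0006, 0],
    [0.088, 0.0006, 0.0006, 0],
    [0.088, 0.0006, 0.0006, 0]
  ]
}}

```text
t: 20.55
tcp_pos: [0.6252, -0.1859, 0.0324]
tool_rot: [0.713, 0.034, -0.699, 0.039]
force: [0.2, 0.2, -0.7]
finger_gap: 0.688
```

```bash
python3 - <<'E'
from h import *
go(.6242,-.1855,.030,np.radians(-84.2))
E
```

```text
t 20.55 tcp [ 0.6252 -0.1859  0.0324] jaw -84.1 gap 0.688 F [ 0.2  0.2 -0.7] q6 1.0 shift [ 0.0024 -0.0005  0.001 ] spins [np.float64(180.1), np.float64(0.1), np.float64(-179.9)]
```

>>> {"fn": "play_rows", "kwargs": {
  "series": [
    [0.001, -0.0005, 0.001, 0],
    [0.002, -0.0005, 0.001, 0],
    [0.003, -0.0005, 0.001, 0],
    [0.003, -0.0005, 0.001, 0]
  ]
}}

```text
t: 20.95
tcp_pos: [0.6247, -0.1857, 0.0303]
tool_rot: [0.714, 0.034, -0.698, 0.039]
force: [-1.4, 0.4, 3.7]
finger_gap: 0.684
```

Contact. Release and rise.

>>> {"fn": "play_rows", "kwargs": {
  "claw": 88,
  "series": [
    [0, 0, 0, 0],
    [0, 0, 0, 0],
    [0, 0, 0, 0],
    [0, 0, 0, 0],
    [-0.02, 0, 0, 0],
    [-0.06, 0, 0, 0],
    [-0.1, 0, 0, 0],
    [-0.14, 0, 0, 0],
    [-0.14, 0, 0, 0],
    [-0.14, 0, 0, 0]
  ]
}}

```text
t: 21.95
tcp_pos: [0.6219, -0.1851, 0.1714]
tool_rot: [0.715, 0.034, -0.698, 0.039]
force: [-0.3, -0.8, -0.8]
finger_gap: 0.882
```

```bash
python3 - <<'E'
from h import *
s=snapshot("wrist"); cv2.imwrite("pics/w12.png",s["image"]);np.save("/tmp/w12.npy",s,allow_pickle=True)
W,a,L,_=fit(s,.623,-.1855,.075,.046,"white",dbg="pics/d_w12.png")
c,sn=np.cos(np.radians(5.8)),np.sin(np.radians(5.8)); d=W-[.6232,-.1855];print(W,a,L,[d@[c,sn],d@[-sn,c]])
go(.4284,-.0584,.12,np.radians(-94.9))
E
```

```text
[ 0.6231 -0.1861] 5.9 (np.float32(0.1203), np.float32(0.0602)) [np.float64(-0.00016013963912976813), np.float64(-0.0005868271234651419)]
t 22.0 tcp [ 0.6209 -0.1846  0.1698] jaw -84.1 gap 0.877 F [-0.   0.5 -1. ] q6 1.0 shift [ 0.045  -0.1457  0.1795] spins [np.float64(190.8), np.float64(10.8), np.float64(-169.2)]
```

View pics/w12.png

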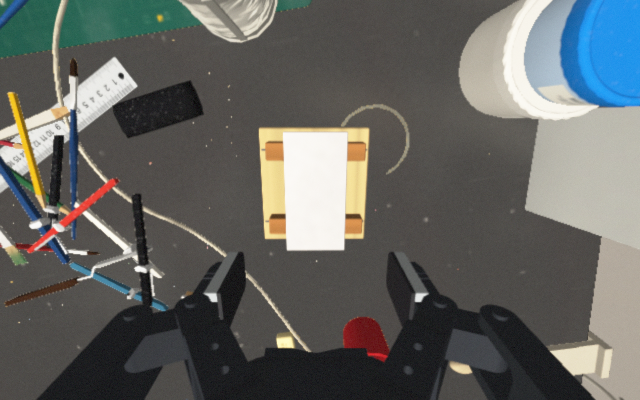

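>>> {"fn": "play_rows", "kwargs": {
  "claw": 80,
  "series": [
    [0, -0.03, 0.037, 4],
    [0, -0.06, 0.074, 8],
    [0.01, -0.09, 0.111, 10.8],
    [0.025, -0.12, 0.148, 10.8],
    [0.045, -0.146, 0.1795, 10.8],
    [0.045, -0.146, 0.1795, 10.8],
    [0.045, -0.146, 0.1795, 10.8],
    [0.045, -0.146, 0.1795, 10.8],
    [0.045, -0.146, 0.1795, 10.8]
  ]
}}

```text
t: 22.9
tcp_pos: [0.4301, -0.0591, 0.12]
tool_rot: [0.715, -0.032, -0.698, -0.029]
force: [0.7, -0.2, 0.3]
finger_gap: 0.796
```

```bash
python3 - <<'E'
from h import *
s=snapshot("wrist"); cv2.imwrite("pics/w13.png",s["image"]);np.save("/tmp/w13.npy",s,allow_pickle=True)
print(fit(s,.4284,-.0584,.06,.014,"white",dbg="pics/d_w13.png"))
go(.4284,-.0584,-.001,np.radians(-94.9))
E
```

```text
(array([ 0.4288, -0.0585], dtype=float32), np.float32(-4.9), (np.float32(0.0813), np.float32(0.0486)), np.float64(0.00391525))
t 22.95 tcp [ 0.4299 -0.059   0.1201] jaw -94.9 gap 0.8 F [ 0.4  0.3 -0. ] q6 1.25 shift [ 0.1211 -0.001   0.0044] spins [np.float64(180.0), np.float64(-0.0), np.float64(-180.0)]
```

View pics/w13.png

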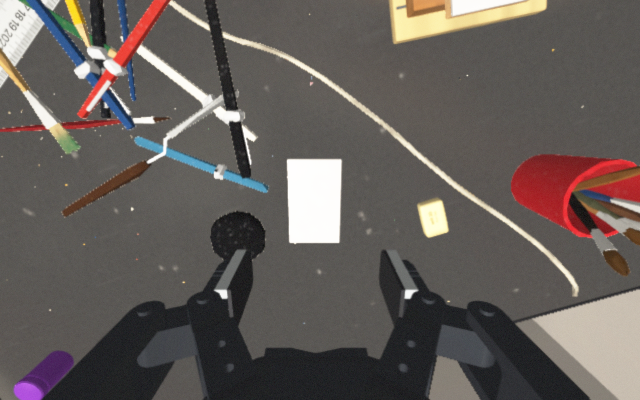

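>>> {"fn": "play_rows", "kwargs": {
  "claw": 68,
  "series": [
    [0.02, -0.001, 0.006, 0],
    [0.055, -0.001, 0.009, 0],
    [0.09, -0.001, 0.009, 0],
    [0.108, -0.001, 0.009, 0],
    [0.116, -0.001, 0.009, 0],
    [0.119, -0.001, 0.009, 0],
    [0.119, -0.001, 0.009, 0]
  ]
}}

```text
t: 23.65
tcp_pos: [0.4244, -0.0583, 0.0011]
tool_rot: [0.715, -0.032, -0.698, -0.029]
force: [0.4, 0.5, -0.1]
finger_gap: 0.677
```

```bash
python3 - <<'E'
from h import *
go(.4238,-.0581,0,np.radians(-94.9))
s=snapshot("wrist"); cv2.imwrite("pics/w14.png",s["image"])
E
```

```text
t 23.65 tcp [ 0.4244 -0.0583  0.0011] jaw -94.9 gap 0.677 F [ 0.4  0.5 -0.1] q6 1.24 shift [ 0.0011 -0.0001  0.0006] spins [np.float64(180.0), np.float64(-0.0), np.float64(-180.0)]
```

View pics/w14.png

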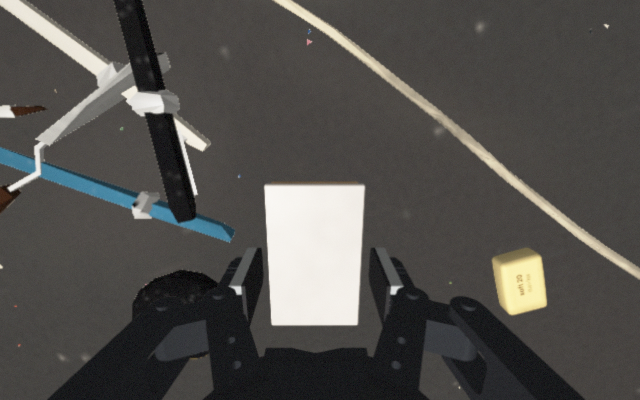

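Fingers straddle the panel (265–365 px) clear of disc and pencil, no contact force. Close and lift.

>>> {"fn": "play_rows", "kwargs": {
  "claw": 35,
  "force": 35,
  "series": [
    [0, 0, 0, 0],
    [0, 0, 0, 0],
    [0, 0, 0, 0],
    [0, 0, 0, 0],
    [0, 0, 0, 0],
    [0, 0, 0, 0]
  ]
}}

```text
t: 24.3
tcp_pos: [0.4249, -0.0584, 0.0025]
tool_rot: [0.716, -0.033, -0.697, -0.028]
force: [-0.1, 0.1, 7.4]
finger_gap: 0.551
```

>>> {"fn": "play_rows", "kwargs": {
  "series": [
    [-0.02, 0, 0, 0],
    [-0.06, 0, 0, 0],
    [-0.1, 0, 0, 0],
    [-0.15, 0, 0, 0],
    [-0.15, 0, 0, 0],
    [-0.15, 0, 0, 0]
  ]
}}

```text
t: 24.9
tcp_pos: [0.4216, -0.0575, 0.1539]
tool_rot: [0.717, -0.033, -0.696, -0.027]
force: [-0.9, 0.5, -1.8]
finger_gap: 0.547
```

```bash
python3 - <<'E'
from h import *
go(.6189,-.1862,.15,np.radians(-84.1))
E
```

```text
t 24.9 tcp [ 0.4216 -0.0575  0.1539] jaw -94.9 gap 0.547 F [-0.9  0.5 -1.8] q6 1.25 shift [ 0.011   0.1113 -0.2074] spins [np.float64(169.2), np.float64(-10.8), np.float64(-190.8)]
```

>>> {"fn": "play_rows", "kwargs": {
  "series": [
    [0, 0.022, -0.041, -3],
    [0, 0.044, -0.082, -6],
    [0, 0.066, -0.123, -9],
    [0, 0.088, -0.164, -10.8],
    [0, 0.111, -0.207, -10.8],
    [0.01, 0.111, -0.207, -10.8],
    [0.02, 0.111, -0.207, -10.8],
    [0.03, 0.111, -0.207, -10.8],
    [0.03, 0.111, -0.207, -10.8]
  ]
}}

```text
t: 25.8
tcp_pos: [0.6159, -0.184, 0.1275]
tool_rot: [0.714, 0.034, -0.698, 0.039]
force: [-0.9, 0.7, -0.9]
finger_gap: 0.543
```

```bash
python3 - <<'E'
from h import *
go(.6191,-.1865,.0505,np.radians(-84.1))
s=snapshot("wrist"); cv2.imwrite("pics/w15.png",s["image"])
E
```

```text
t 25.8 tcp [ 0.6159 -0.184   0.1275] jaw -84.1 gap 0.543 F [-0.9  0.7 -0.9] q6 1.0 shift [ 0.0771  0.0022 -0.0012] spins [np.float64(180.0), np.float64(0.0), np.float64(-180.0)]
```

View pics/w15.png

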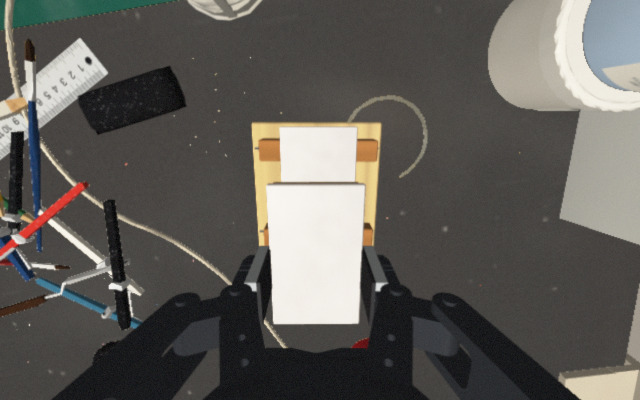

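>>> {"fn": "play_rows", "kwargs": {
  "series": [
    [0.035, 0.002, -0.001, 0],
    [0.06, 0.002, -0.001, 0],
    [0.072, 0.002, -0.001, 0],
    [0.076, 0.002, -0.001, 0],
    [0.077, 0.002, -0.001, 0],
    [0.077, 0.002, -0.001, 0]
  ]
}}

```text
t: 26.45
tcp_pos: [0.6209, -0.1872, 0.0532]
tool_rot: [0.716, 0.033, -0.697, 0.04]
force: [0.5, -0.4, -0.7]
finger_gap: 0.546
```

```bash
python3 - <<'E'
from h import *
go(.6191,-.1865,.0485,np.radians(-84.1))
E
```

```text
t 26.45 tcp [ 0.6209 -0.1872  0.0532] jaw -84.1 gap 0.546 F [ 0.5 -0.4 -0.7] q6 0.99 shift [ 0.0047 -0.001   0.0018] spins [np.float64(180.0), np.float64(0.0), np.float64(-180.0)]
```

>>> {"fn": "play_rows", "kwargs": {
  "series": [
    [0.0015, -0.001, 0.0018, 0],
    [0.003, -0.001, 0.0018, 0],
    [0.004, -0.001, 0.0018, 0],
    [0.005, -0.001, 0.0018, 0],
    [0.005, -0.001, 0.0018, 0]
  ]
}}

```text
t: 26.95
tcp_pos: [0.6193, -0.1865, 0.0487]
tool_rot: [0.716, 0.033, -0.696, 0.04]
force: [-0.6, -0.2, 3.3]
finger_gap: 0.544
```

Contact; release.

>>> {"fn": "play_rows", "kwargs": {
  "claw": 75,
  "series": [
    [0, 0, 0, 0],
    [0, 0, 0, 0],
    [0, 0, 0, 0],
    [0, 0, 0, 0],
    [-0.02, 0, 0, 0],
    [-0.06, 0, 0, 0],
    [-0.1, 0, 0, 0],
    [-0.13, 0, 0, 0],
    [-0.13, 0, 0, 0],
    [-0.13, 0, 0, 0]
  ]
}}

```text
t: 27.95
tcp_pos: [0.6157, -0.1855, 0.1792]
tool_rot: [0.716, 0.033, -0.696, 0.04]
force: [-0.4, -0.4, 0.3]
finger_gap: 0.755
```

```bash
python3 - <<'E'
from h import *
s=snapshot("wrist"); cv2.imwrite("pics/w16.png",s["image"]);np.save("/tmp/w16.npy",s,allow_pickle=True)
go(.405,.319,.14,np.radians(-86.1))
for p in [(208,225)]: pass
t=snapshot("top"); cv2.imwrite("pics/t16.png",t["image"]); np.save("/tmp/t16.npy",t,allow_pickle=True)
E
```

```text
t 28.0 tcp [ 0.6149 -0.1851  0.1778] jaw -84.1 gap 0.752 F [0.5 0.3 0. ] q6 1.0 shift [ 0.0287 -0.5234  0.1576] spins [np.float64(182.0), np.float64(2.0), np.float64(-178.0)]
```

View pics/w16.png

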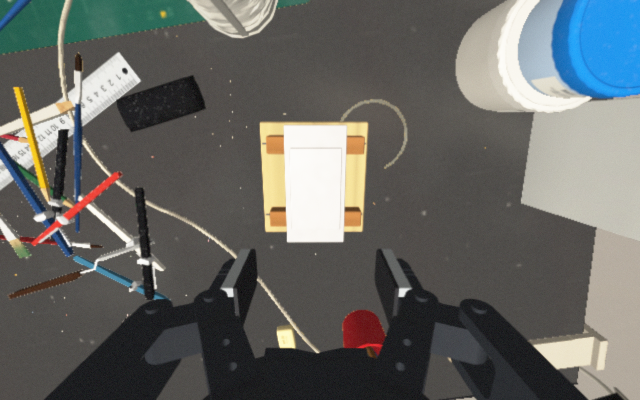

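>>> {"fn": "play_rows", "kwargs": {
  "claw": 90,
  "series": [
    [0, -0.042, 0.013, 0],
    [0, -0.084, 0.026, 0],
    [0, -0.126, 0.039, 0],
    [0, -0.168, 0.052, 0],
    [0, -0.21, 0.065, 0],
    [0, -0.252, 0.078, 0],
    [0, -0.294, 0.091, 0],
    [0, -0.336, 0.104, 0],
    [0, -0.378, 0.117, 0],
    [0, -0.42, 0.13, 0],
    [0, -0.462, 0.143, 0],
    [0, -0.504, 0.156, 1],
    [0.01, -0.523, 0.1576, 2],
    [0.02, -0.523, 0.1576, 2],
    [0.02, -0.523, 0.1576, 2],
    [0.02, -0.523, 0.1576, 2]
  ]
}}

```text
t: 29.65
tcp_pos: [0.404, 0.3175, 0.1475]
tool_rot: [0.714, 0.021, -0.699, 0.027]
force: [-0.6, 0.0, 0.9]
finger_gap: 0.899
```

```bash
python3 - <<'E'
from h import *
s=snapshot("wrist"); cv2.imwrite("pics/w17.png",s["image"]);np.save("/tmp/w17.npy",s,allow_pickle=True)
def lid(s,cx,cy,z=.061):
    h=.045;o=ortho(s,cx-h,cx+h,cy-h,cy+h,z,4000)
    hsv=cv2.cvtColor(o,cv2.COLOR_BGR2HSV);m=((hsv[...,1]<60)&(hsv[...,2]>150)).astype(np.uint8)
    n,l,st,c=cv2.connectedComponentsWithStats(m);k=1+st[1:,4].argmax()
    cs=max(cv2.findContours((l==k).astype(np.uint8),cv2.RETR_EXTERNAL,cv2.CHAIN_APPROX_NONE)[0],key=len)
    e=cv2.fitEllipse(cs);return (cx+h-e[0][1]/4000,cy+h-e[0][0]/4000),np.array(e[1])/4000
for f in ["top0","w9","w17"]: print(f,lid(np.load(f"/tmp/{f}.npy",allow_pickle=True).item(),.405,.319))
go(.405,.319,.016,np.radians(-86.1))
E
```

```text
top0 ((0.4056772918701172, 0.32048956298828124), array([0.04301316, 0.04380003]))
w9 ((0.40725634765625, 0.3198232650756836), array([0.04150537, 0.04180363]))
w17 ((0.40762121200561524, 0.32030753326416017), array([0.04199484, 0.04272467]))
t 29.7 tcp [0.4046 0.3176 0.148 ] jaw -86.2 gap 0.897 F [-0.7  0.3 -0.1] q6 1.98 shift [ 0.132  -0.0026  0.0025] spins [np.float64(179.9), np.float64(-0.1), np.float64(-180.1)]
```

View pics/w17.png

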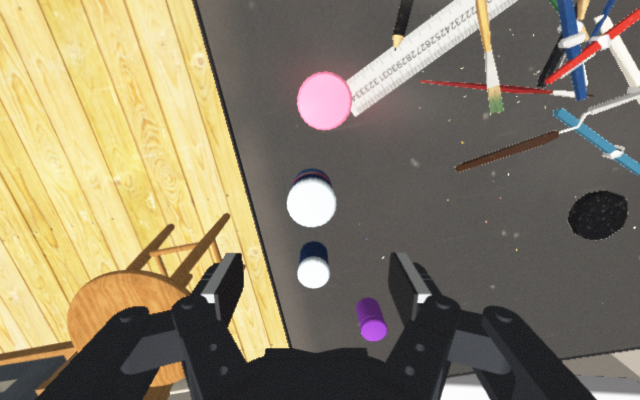

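>>> {"fn": "play_rows", "kwargs": {
  "series": [
    [0.045, -0.004, 0, 0],
    [0.085, -0.004, 0, 0],
    [0.115, -0.004, 0, 0],
    [0.128, -0.004, 0, 0],
    [0.131, -0.004, 0, 0],
    [0.131, -0.004, 0, 0]
  ]
}}

```text
t: 30.3
tcp_pos: [0.4081, 0.3204, 0.0175]
tool_rot: [0.715, 0.021, -0.698, 0.026]
force: [-0.7, 0.5, 0.3]
finger_gap: 0.899
```

```bash
python3 - <<'E'
from h import *
go(.4072,.3203,.016,np.radians(-86.1))
E
```

```text
t 30.3 tcp [0.4081 0.3204 0.0175] jaw -86.2 gap 0.899 F [-0.7  0.5  0.3] q6 1.99 shift [ 0.0015 -0.      0.001 ] spins [np.float64(179.9), np.float64(-0.1), np.float64(-180.1)]
```

>>> {"fn": "play_rows", "kwargs": {
  "claw": 25,
  "force": 45,
  "series": [
    [0, 0, 0.001, 0],
    [0, 0, 0.001, 0],
    [0, 0, 0.001, 0],
    [0, 0, 0.001, 0],
    [0, 0, 0.001, 0],
    [0, 0, 0.001, 0],
    [0, 0, 0.001, 0],
    [0, 0, 0.001, 0]
  ]
}}

```text
t: 31.1
tcp_pos: [0.4079, 0.3209, 0.019]
tool_rot: [0.716, 0.021, -0.697, 0.026]
force: [-0.3, 0.1, 4.8]
finger_gap: 0.471
```

>>> {"fn": "play_rows", "kwargs": {
  "series": [
    [-0.02, 0, 0, 0],
    [-0.06, 0, 0, 0],
    [-0.1, 0, 0, 0],
    [-0.14, 0, 0, 0],
    [-0.14, 0, 0, 0],
    [-0.14, 0, 0, 0]
  ]
}}

```text
t: 31.7
tcp_pos: [0.4042, 0.3219, 0.1601]
tool_rot: [0.717, 0.022, -0.696, 0.026]
force: [0.6, -0.2, -2.4]
finger_gap: 0.468
```

```bash
python3 - <<'E'
from h import *
go(.6231,-.1861,.14,np.radians(-84.2))
s=snapshot("wrist"); cv2.imwrite("pics/w18.png",s["image"])
s=np.load("/tmp/w16.npy",allow_pickle=True).item()
o=ortho(s,.56,.69,-.25,-.12,.060,4500);cv2.imwrite("pics/o16.png",cv2.convertScaleAbs(o,alpha=2,beta=-260))
E
```

```text
t 31.7 tcp [0.4042 0.3219 0.1601] jaw -86.2 gap 0.468 F [ 0.6 -0.2 -2.4] q6 1.99 shift [ 0.0289  0.5212 -0.1839] spins [np.float64(178.0), np.float64(-2.0), np.float64(-182.0)]
```

View pics/w18.png

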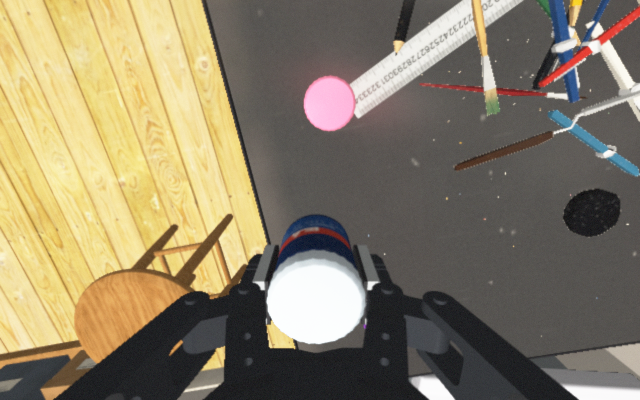

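View pics/o16.png

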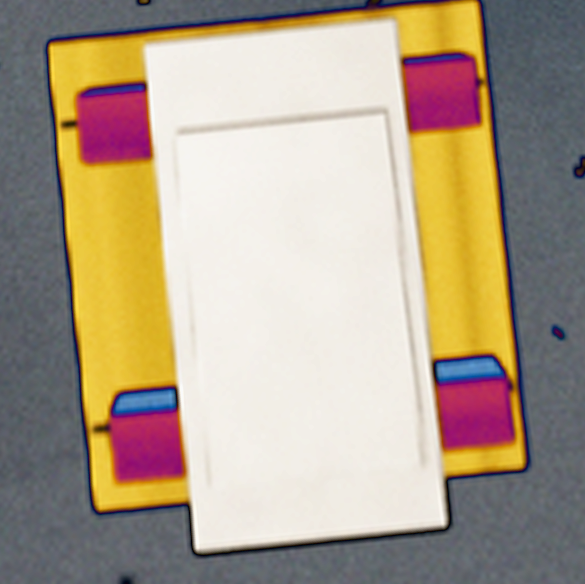

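>>> {"fn": "play_rows", "kwargs": {
  "series": [
    [0, 0.03, -0.01, 0],
    [0, 0.07, -0.025, 0],
    [0, 0.11, -0.039, 0],
    [0, 0.15, -0.053, 0],
    [0, 0.19, -0.067, 0],
    [0, 0.23, -0.081, 0],
    [0, 0.27, -0.095, 0],
    [0, 0.31, -0.109, 0],
    [0, 0.35, -0.124, 0],
    [0, 0.39, -0.138, -1],
    [0, 0.43, -0.152, -2],
    [0.01, 0.47, -0.166, -2],
    [0.015, 0.5, -0.178, -2],
    [0.02, 0.5212, -0.185, -2],
    [0.02, 0.5212, -0.185, -2],
    [0.02, 0.5212, -0.185, -2],
    [0.02, 0.5212, -0.185, -2]
  ]
}}

```text
t: 33.45
tcp_pos: [0.6216, -0.1849, 0.1462]
tool_rot: [0.714, 0.034, -0.698, 0.038]
force: [-0.5, 0.0, -1.2]
finger_gap: 0.469
```

```bash
python3 - <<'E'
from h import *
go(.6242,-.186,.082,np.radians(-84.2))
s=snapshot("side"); cv2.imwrite("pics/s19.png",cv2.resize(s["image"][110:260,170:330],(640,600),interpolation=cv2.INTER_CUBIC))
E
```

```text
t 33.45 tcp [ 0.6216 -0.1849  0.1462] jaw -84.2 gap 0.469 F [-0.5  0.  -1.2] q6 1.0 shift [ 0.0643  0.0009 -0.0011] spins [np.float64(180.0), np.float64(0.0), np.float64(-180.0)]
```

View pics/s19.png

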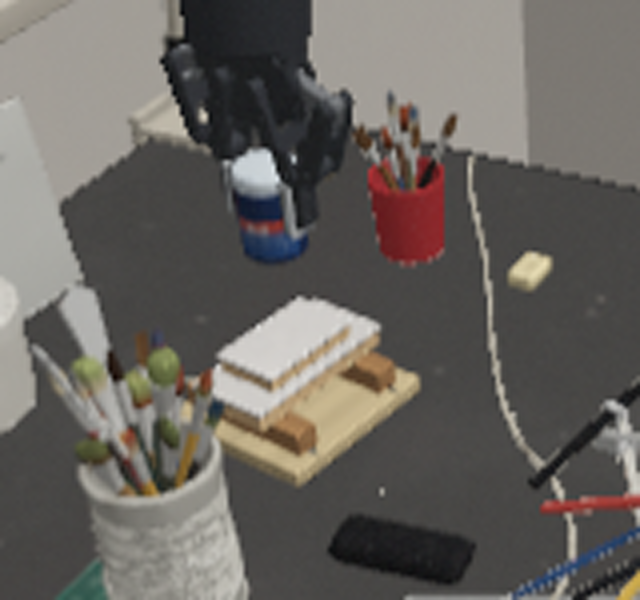

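```bash
python3 - <<'E'
from h import *
s=snapshot("side");W=cloud(s)
u0,u1,v0,v1=228,242,147,158
P=W[v0:v1,u0:u1].reshape(-1,3);hs=cv2.cvtColor(s["image"],cv2.COLOR_BGR2HSV)[v0:v1,u0:u1].reshape(-1,3)
m=(hs[:,1]<50)&(hs[:,2]>170)&np.isfinite(P[:,2]);P=P[m];print(len(P),P.mean(0),P.std(0))
c=P.mean(0);U,S,V=np.linalg.svd(P-c);print(S,V[2])
w=snapshot("wrist");cv2.imwrite("pics/w19.png",w["image"])
E
```

```text
80 [ 0.62895006 -0.1850079   0.19109541] [0.00791279 0.01016744 0.00150164]
[0.09911955 0.05904484 0.01218825] [ 5.16822333e-04 -6.26621112e-02 -9.98034665e-01]
```

View pics/w19.png

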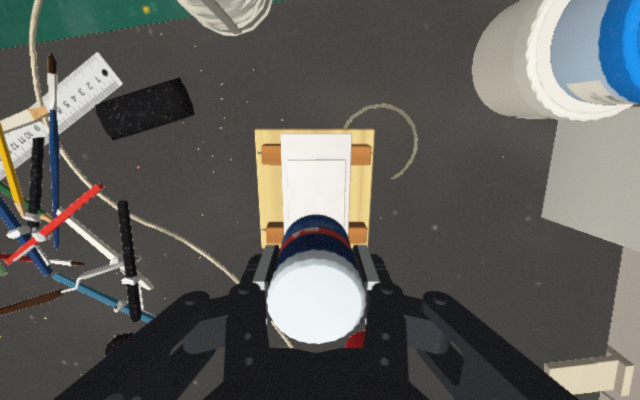

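>>> {"fn": "play_rows", "kwargs": {
  "series": [
    [0.03, 0.001, -0.001, 0],
    [0.05, 0.001, -0.001, 0],
    [0.06, 0.001, -0.001, 0],
    [0.063, 0.001, -0.001, 0],
    [0.063, 0.001, -0.001, 0],
    [0.063, 0.001, -0.001, 0]
  ]
}}

```text
t: 34.2
tcp_pos: [0.626, -0.1866, 0.0858]
tool_rot: [0.716, 0.034, -0.697, 0.039]
force: [-0.3, -0.3, -0.9]
finger_gap: 0.472
```

```bash
python3 - <<'E'
from h import *
go(.6242,-.186,.078,np.radians(-84.2))
s=snapshot("side"); cv2.imwrite("pics/s20.png",cv2.resize(s["image"][130:250,180:310],(650,600),interpolation=cv2.INTER_CUBIC))
E
```

```text
t 34.2 tcp [ 0.626  -0.1866  0.0858] jaw -84.1 gap 0.472 F [-0.3 -0.3 -0.9] q6 1.0 shift [ 0.0077 -0.0009  0.002 ] spins [np.float64(180.1), np.float64(0.1), np.float64(-179.9)]
```

View pics/s20.png

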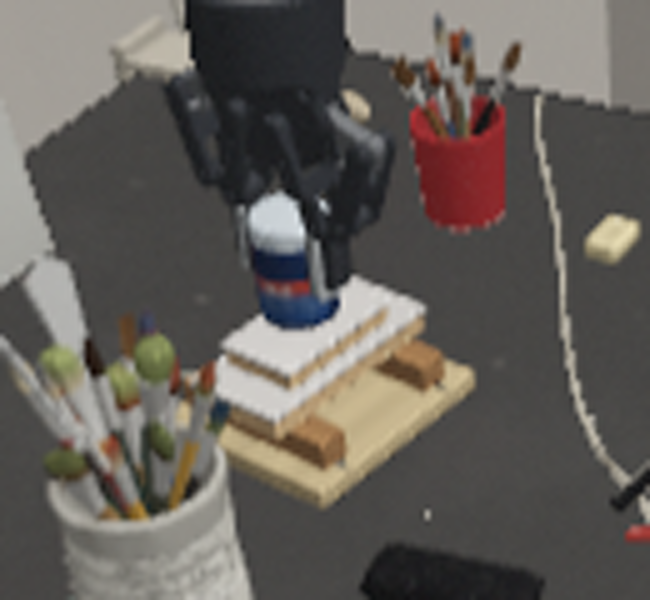

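>>> {"fn": "play_rows", "kwargs": {
  "series": [
    [0.002, -0.0009, 0.002, 0],
    [0.004, -0.0009, 0.002, 0],
    [0.0055, -0.0009, 0.002, 0],
    [0.0065, -0.0009, 0.002, 0],
    [0.0065, -0.0009, 0.002, 0]
  ]
}}

```text
t: 34.75
tcp_pos: [0.6241, -0.1861, 0.0792]
tool_rot: [0.716, 0.034, -0.697, 0.039]
force: [0.2, 0.3, -1.5]
finger_gap: 0.468
```

>>> {"fn": "play_rows", "kwargs": {
  "series": [
    [0.001, 0, 0, 0],
    [0.002, 0, 0, 0],
    [0.002, 0, 0, 0]
  ]
}}

```text
t: 35.05
tcp_pos: [0.6244, -0.1862, 0.079]
tool_rot: [0.716, 0.033, -0.696, 0.039]
force: [-3.0, 0.7, 7.8]
finger_gap: 0.468
```

>>> {"fn": "play_rows", "kwargs": {
  "claw": 52,
  "series": [
    [0, 0, 0, 0],
    [0, 0, 0, 0],
    [0, 0, 0, 0]
  ]
}}

```text
t: 35.35
tcp_pos: [0.6246, -0.1862, 0.079]
tool_rot: [0.716, 0.033, -0.696, 0.039]
force: [-0.0, -0.1, 0.5]
finger_gap: 0.519
```

>>> {"fn": "play_rows", "kwargs": {
  "claw": 75,
  "series": [
    [0, 0, 0, 0],
    [0, 0, 0, 0],
    [0, 0, 0, 0],
    [0, 0, 0, 0],
    [-0.02, 0, 0, 0],
    [-0.06, 0, 0, 0],
    [-0.1, 0, 0, 0],
    [-0.14, 0, 0, 0],
    [-0.14, 0, 0, 0],
    [-0.14, 0, 0, 0],
    [-0.14, 0, 0, 0]
  ]
}}

```text
t: 36.45
tcp_pos: [0.6195, -0.1848, 0.2175]
tool_rot: [0.715, 0.034, -0.697, 0.039]
force: [-0.3, 0.2, 0.9]
finger_gap: 0.752
```

```bash
python3 - <<'E'
from h import *
s=snapshot("wrist"); cv2.imwrite("pics/w21.png",s["image"]);np.save("/tmp/w21.npy",s,allow_pickle=True)
q=snapshot("side"); cv2.imwrite("pics/s21.png",cv2.resize(q["image"][130:250,180:310],(650,600),interpolation=cv2.INTER_CUBIC))
t=snapshot("top"); np.save("/tmp/t21.npy",t,allow_pickle=True); cv2.imwrite("pics/t21.png",cv2.resize(t["image"][130:250,300:460],(800,600),interpolation=cv2.INTER_CUBIC))
go(.5,-.1,.25,-1.5)
E
```

```text
t 36.6 tcp [ 0.6197 -0.1848  0.217 ] jaw -84.1 gap 0.751 F [-0.3 -0.2 -0.2] q6 1.0 shift [-0.0364 -0.0964  0.1095] spins [np.float64(181.8), np.float64(1.8), np.float64(-178.2)]
```

View pics/w21.png

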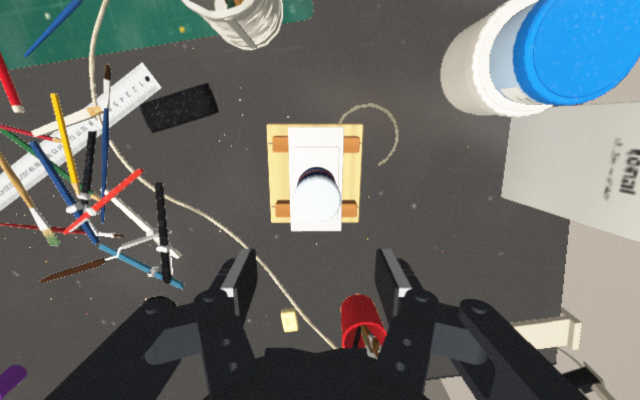

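View pics/s21.png

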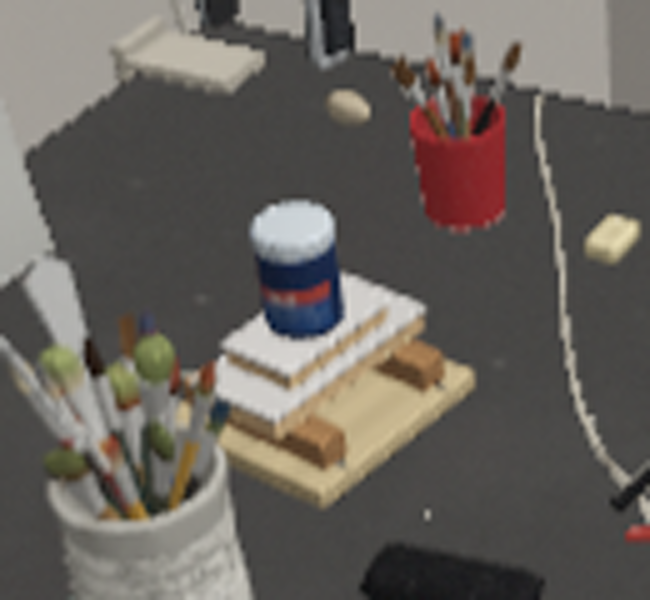

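```bash
python3 - <<'E'
from h import *
s=np.load("/tmp/w21.npy",allow_pickle=True).item()
o=ortho(s,.56,.69,-.25,-.12,.121,4500);cv2.imwrite("pics/o21.png",cv2.convertScaleAbs(o,alpha=2,beta=-260))
q=snapshot("side");W=cloud(q).reshape(-1,3);im=q["image"].reshape(-1,3)
P=W[(np.abs(W[:,0]-.623)<.03)&(np.abs(W[:,1]+.186)<.03)&(W[:,2]>.11)&(W[:,2]<.14)]
print(len(P),np.median(P,0),(P.min(0)+P.max(0))/2,np.percentile(P[:,2],90))
T=P[P[:,2]>.118];print(len(T),T.mean(0),np.linalg.svd(T-T.mean(0))[2][2])
t=np.load("/tmp/t21.npy",allow_pickle=True).item();W=cloud(t).reshape(-1,3)
P=W[(np.abs(W[:,0]-.623)<.04)&(np.abs(W[:,1]+.186)<.04)&(W[:,2]>.105)&(W[:,2]<.14)];print(len(P), P.mean(0) if len(P) else 0)
E
```

```text
184 [ 0.6284657  -0.18148113  0.1229586 ] [ 0.62476326 -0.18642602  0.11846799] 0.12506424128051827
140 [ 0.62630404 -0.18409148  0.12326263] [0.0430931  0.05755155 0.99741205]
17 [ 0.63068416 -0.19469359  0.12093756]
```

View pics/o21.png

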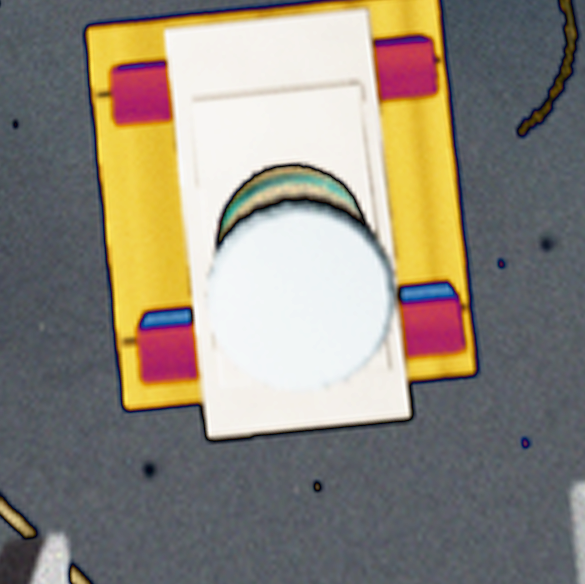

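```bash
python3 - <<'E'
from h import *
st=manip.sense();print(st["t"],np.abs(st["qd"]).max())
print(manip.sign_off())
E
```

```text
36.65 0.008081933862734866
the job is handed in; nothing more can be done
None
```

I built the pressing stack and handed the job in at 36.65 s of robot time, well under the 144 s limit; the hand-in gave no verdict.

Distances below are my camera measurements, and the camera calibration is good to about 2 mm:

- **Battens:** they lie at about x = −39 and +40 mm on the board, within 1 mm along the lines, and square to under 1°.
- **Large panel:** it is within 1 mm of the board centre and about 0.1° off square. I did not re-measure it after putting the small panel on.
- **Small panel:** it is within about 1 mm of the large panel's centre and square to about 1°.
- **Paint pot:** its lid centre is about 0.5 mm from the small panel's middle, and its height matches the expected 121 mm. It looks upright in the side picture.

Two checks were not clean:

- **Pot tilt:** the side-camera depth readings put the lid about 4° (0.07 rad) off level. I took this as depth noise, because the pot had been released and stood freely. It is close to the 0.08 rad limit, and nothing else measured the tilt independently.
- **Pot location from the top view:** the top-camera depth caught only 17 lid points, which average 10 mm away from the wrist-camera result. I trusted the wrist camera.

I never went near the spectacle case. The gripper stayed clear of the eraser and the pebble, though I did not measure their positions again at the end.

A second blue pot of about the same size stood at the far end of the desk, beyond reach. I used the larger of the two blue pots within reach; its measured 42 mm diameter and 61 mm height match the description.

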